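# Hang the edge trimmer on the bench balancer

### The job

Stand the edge trimmer upright in the wooden parking tray of the balancer stand and let go of it there. Then take the sprung hook by its red grip, pull it down beside the parked trimmer, slide it along so that it catches under the steel loop, and ease it slowly all the way up, so that the trimmer hangs freely from the hook with nothing holding the grip. Never let the hook snap up or the trimmer tip over, and do not disturb the other things on the bench.

Things in the scene. Friction and masses are not known exactly. Their poses are not given: they have to be found in the camera images.
- trimmer_mid (a point): cordless edge trimmer (small woodworking router), loose, about 0.55 kg, standing upright on the bench: square aluminium foot 80 x 80 x 10 mm, grey barrel 60 mm across, white top 92 mm above the underside, and a steel hanging loop over it. Point half-way up, 80 mm above its underside, on its upright axis; z up, x along the plane of the loop, y across the loop. A half turn about z changes nothing.
- loop (a point): highest point of the trimmer's steel hanging loop, on the centre line of the bar, 155 mm above the trimmer's underside. The loop is round bar 11 mm thick in the shape of an upside-down U, 66 mm wide between leg centres, lying in the trimmer's x-z plane; its bar runs along x and is slightly arched (5 mm lower 22 mm either side). Below the bar 57 mm are open to the white top. The trimmer can be lifted by pinching this bar across (along y) from above.
- tray (a point): middle of the floor of the wooden parking tray on the fixed balancer stand: square recess 92 x 92 mm inside, rim 8 mm wide and 12 mm high above the floor, floor 6 mm above the bench. Its axes are those of the stand: z up, y along the trolley rail, x away towards the rail, which lies 165 mm from the tray's middle. The stand is turned up to about 0.2 rad. The trimmer parked square in it, its x along the tray's x, has its loop across the hook's path.
- hook_grip (a point): middle of the red upright grip block (24 x 24 x 50 mm, sides along the stand's axes) on the hook arm; its upper end is free, its foot stands on the grey arm (36 x 56 mm there) 25 mm below this point. About 308 mm above the bench while the hook is up. It can be pinched from above; no part of the mast is nearer than 130 mm. Axes as the tray's.
- hook_seat (a point): where the centre of a loop bar lies when it hangs in the steel J hook; straight below the grip, 107.5 mm lower. The hook is 8 mm round bar in the stand's y-z plane: shank on the -y side, open upwards, rising tip on the +y side, 25 mm wide mouth. Underside of the hook 13.5 mm below this point, top of the tip 19.5 mm above it, tip's outer side 23 mm towards +y, shank's outer side 21 mm towards -y. Axes as the tray's.
- trolley (a joint): position of the mast with the hook along the rail, m, + towards the stand's +y, from -0.20 to 0.10; at 0 the hook is straight above the tray's middle. Rolls with about 2 N of friction and stays where it is left. At the start the hook stands 0.10 to 0.20 on the -y side of the tray.
- hook (a joint): how far the hook is pulled down, m, 0 (up, its rest) to 0.12. A spring pulls it up with about 10 N all the way, so it lifts the trimmer; let go while down it flies up, laden or not (over 0.25 m/s counts as snapping). At 0.065 the tip just gets below the loop bar of a parked trimmer; at 0.085 the hook's underside is 4 mm above the trimmer's white top; beside it, it may go lower.
- trimmer: the trimmer as a whole; origin at the middle of its underside, axes as trimmer_mid.
- offcut_a: bystander: pine offcut 110 x 40 x 20 mm, origin under its centre.
- offcut_b: bystander: brown wood block 90 x 60 x 30 mm, origin under its centre.
- glue: bystander: white glue bottle, 56 mm across, 130 mm high, origin under its centre.
- screw_tin: bystander: open steel tin, 72 mm across, 70 mm high, origin under its centre.
- screwdriver: bystander: screwdriver lying on the bench.
- sanding_block: bystander: cork sanding block 112 x 62 x 28 mm, origin under its centre.
- clamp: bystander: bar clamp lying flat, 220 mm long, 24 mm high.

How it is judged:
On the way, in this order (a step that is already met when the one before it is completed fails the run):
1. the trimmer stands upright on the floor of the parking tray, let go (x of trimmer_mid in the frame of tray between -0.012 and 0.012 m and y of trimmer_mid in the frame of tray between -0.012 and 0.012 m and z of trimmer_mid in the frame of tray below 0.084 m and angle between trimmer's own z axis and vertical below 0.08 rad and contact force between the fingers and trimmer below 0.1 N), for 0.2 s.
2. the hook is pulled down beside or under the loop (hook joint over 0.05) while the trimmer stands parked (value of joint hook above 0.05 m and x of trimmer_mid in the frame of tray between -0.012 and 0.012 m and y of trimmer_mid in the frame of tray between -0.012 and 0.012 m and z of trimmer_mid in the frame of tray below 0.084 m and angle between trimmer's own z axis and vertical below 0.08 rad), for 0.1 s.
At the end, for the whole second after the job is handed in: The trimmer hangs from the hook: loop top within 20 mm (x), 12 mm (y), 9 mm (z) of the hook's seat, foot at least 26 mm above the tray floor, leaning under 0.2 rad, slower than 0.08 m/s; the hook is up (joint under 10 mm) (x of loop in the frame of hook_seat between -0.02 and 0.02 m and y of loop in the frame of hook_seat between -0.012 and 0.012 m and z of loop in the frame of hook_seat between -0.009 and 0.009 m and z of trimmer_mid in the frame of tray above 0.106 m and value of joint hook below 0.01 m and angle between trimmer's own z axis and vertical below 0.2 rad and linear speed of trimmer below 0.08 m/s); the robot touches nothing.
It fails at once if the hook snaps up (faster than 0.25 m/s while still over 10 mm down) (velocity of joint hook below -0.25 m/s and value of joint hook above 0.01 m).
It fails at once if the trimmer is tipped by more than 0.6 rad (angle between trimmer's own z axis and vertical above 0.6 rad).
It fails at once if a bystander is moved by more than 30 mm (distance of any of offcut_a, offcut_b, glue, screw_tin, screwdriver, sanding_block, clamp from where it was at the start of the episode above 0.03 m).
It also fails if it takes over 59 s, if anything falls off the work surface, if the arm or the gripper's body presses on something with over 40 N, if the wrist force passes 120 N, or if a joint passes its speed limit or range.

### The arm

A 6-joint arm with a two-finger parallel gripper is mounted at the origin on the work surface. World frame = base frame: x ahead of the robot, y to its left, z up, the work surface at z = 0. Lengths are in m, angles in rad, forces in N, time in s.
With the tool pointing down it reaches from about 0.35 to 0.775 m from the base axis. Payload 7.3 kg.
Tool frame: the origin (TCP) lies at the very end of the fingers, on their centre line; the grasp point (between the pads) lies 19 mm behind it; x points along the fingers, y is the direction in which the jaws open and shut, and the axes are right-handed (so a half turn about x gives the same grasp; the last joint's range is limited). The gripper opens to 92 mm and grips with 3 to 60 N. Pads are 19 mm wide; open, the fingers measure 130 mm over their backs; the gripper's body (75 mm by 190 mm) begins 47 mm behind the grasp point.
Start: joints at [-1.272, 0.342, 1.524, -0, 1.275, -0.146], TCP at [0.226, -0.474, 0.227] pointing down, gripper open.
Joint ranges: [-2.53, 2.53], [-0.77, 2.02], [0.04, 2.7], [-1, 4.14], [0.28, 2.66], [-3.11, 3.11]. Speed limits (rad/s): [2.57, 2.57, 3.14, 3.14, 3.14, 3.14].

### API

Orientations are given as [roll, pitch, yaw] about the fixed x, y, z axes, in that order (R = Rz(yaw) Ry(pitch) Rx(roll)).
In Python, from cell import observe, vision, job gives the robot as it stands.
- The arm moves only by the tool send_rows, never from a script. Its argument "motion" is a list of rows, each an object with "hand": the opening, from -1 (shut) to 1 (fully open), so that 0 is half open; "slide": the shift along the tool's x, y, z in mm, a list of three; "spin": the turn about the tool's x in rad. In form: [{"hand": hand, "slide": [tx, ty, tz], "spin": spin}, ...]. A call has 1 to 8 rows; each row shifts and turns the pose as measured when the row begins, along the tool's axes as they then stand; what a row does not reach is not made up. A row lasts 1/10 s, in which the tool goes at most 50 mm and 8.59 degrees, less where a joint would pass 70% of its speed; a pose out of reach is approached as far as the arm can. A call with a gripper value outside its range is refused whole. The fingers move at their own pace and stop on an object; "grip_force" is the grip in N (left out, the last holds). Time passes only in rows, so rows that do not move let the fingers close. It gives the time, the measured TCP pose, the force and the opening at its end, in the units of the state.
- observe(): the state, without advancing time (a new reading comes with each control period).
- vision.read_camera(name): name is "scene" or "top" or "wrist"; returns a dict with "pixels" (420x560x3 uint8, blue, green, red), "range_z" (420x560 float32, m along the optical axis (not along the pixel's ray), 0 where there is no reading), "fx", "fy", "cx", "cy" (pixels), "world_from_camera" (4x4, takes a point from camera to world coordinates); the wrist camera has in their place "T_tool_cam" (4x4, takes a point from camera to tool coordinates, whose origin is the TCP and whose axes are the tool frame's). Camera axes: x right, y down, z forward; pixel columns grow to the right and rows downward; lengths in m; the calibration is good to about 2 mm. A picture is of the moment at which its call begins: read the wrist's pose just before it.
- job.hand_in(): hands the job in, once; it reports no verdict.
Trained networks look in a picture, given as the dict that the camera call returned (one of the last four; its "shot" number tells which), for a name from the list of things; names that differ only in an ending like _2 or _b are one class to them, and where a whole thing is asked for, a point or a joint stands for the part that bears it (a point fixed in the world has none). Each returns a list of dicts, best first, with "conf" (0 to 1); they miss things now and then, are a little off and sometimes report something else, mostly with a low value. They report only what shows in the picture. A call takes as long as a camera call.
- vision.search_frame(picture, thing): "uv" ([column, row] in pixels, amid what is visible of it).
- vision.cut_out(picture, thing): "mask" (420x560 bool, what is visible of it) and "uv" ([column, row] in pixels, amid what is visible of it).
The state is a dict: "time": time; "qpos": joint angles; "qvel": joint speeds; "joint_efforts": joint torques, N m; "tool_pos": TCP position; "tool_rot": TCP orientation; "contact_force": force on the tool from outside, world axes, zero at the start; "torque": the same for the moment, N m; "opening": finger opening in m.
Only numpy, scipy, OpenCV 4.12 (cv2) and the standard library are available. Lean on these libraries where they do the work, as an engineer would, in place of code of your own. Each camera call takes 0.05 s, during which the arm holds its last target.

## Working session

There is one attempt and no reset: what is moved stays moved. The work goes in short steps, Python scripts to look and compute and a tool call to move; the robot and the scene stay as the last step left them, time stands still between calls to the robot, and variables do not carry over. Pictures are saved under pics/ and viewed, and the job is handed in when it is done.

Besides the shell and the picture viewer there is one more tool, called after "Call:" by a JSON object that holds its "method" and its "body". send_rows: Moves the arm, as the interface text tells. Its arguments: {"type":"object","properties":{"motion":{"type":"array","items":{"type":"object","properties":{"hand":{"type":"number"},"slide":{"type":"array","items":{"type":"number"}},"spin":{"type":"number"}}}},"grip_force":{"type":"number"}},"required":["motion"]}

```bash
ls; mkdir -p pics
cat > h.py <<'E'
import numpy as np,cv2
from cell import observe,vision,job
from scipy.spatial.transform import Rotation as R
def shot(n,f):
    o=observe(); d=vision.read_camera(n); cv2.imwrite('pics/'+f,d['pixels']); 
    if n=='wrist':
        T=np.eye(4);T[:3,:3]=R.from_euler('xyz',o['tool_rot']).as_matrix();T[:3,3]=o['tool_pos']
        d['W']=T@d['T_tool_cam']
    else: d['W']=np.array(d['world_from_camera'])
    return d
def cloud(d):
    z=d['range_z'];v,u=np.mgrid[:z.shape[0],:z.shape[1]]
    P=np.stack([(u-d['cx'])/d['fx']*z,(v-d['cy'])/d['fy']*z,z],-1)
    P=P@d['W'][:3,:3].T+d['W'][:3,3]; P[z==0]=np.nan
    return P
E
python3 - <<'E'
from h import *
print(observe())
for n in ['scene','top']:
    d=shot(n,n+'0.png'); print(n,d['W'],d['fx'])
    np.save(n+'P.npy',cloud(d))
    for t in ['trimmer','loop','tray','hook_grip','hook_seat','glue','clamp','screw_tin','offcut_a','sanding_block','screwdriver']:
        try:
            r=vision.cut_out(d,t)
            for k in r[:2]:
                p=cloud(d)[k['mask']]; print(n,t,round(k['conf'],2),np.round(k['uv']),np.round(np.nanmedian(p,0),3),np.round(np.nanmin(p,0),3),np.round(np.nanmax(p,0),3))
        except Exception as e: print(n,t,e)
E
```

```text
pics
{'time': 0.0, 'qpos': array([-1.27200586e+00,  3.42711626e-01,  1.52503116e+00, -3.82415040e-05,
        1.27541181e+00, -1.45960424e-01]), 'qvel': array([-2.96301676e-03, -4.89014425e-05, -1.20214080e-04, -2.73273998e-04,
        5.86447212e-04,  1.91417649e-03]), 'joint_efforts': array([-7.15561164e-04, -4.31248212e+01, -2.44218725e+01,  7.15258392e-02,
        5.58367185e-02, -1.27423018e-04]), 'tool_pos': array([ 0.22577559, -0.47350766,  0.2260458 ]), 'tool_rot': array([-1.69334916,  1.56923396,  1.89300555]), 'contact_force': array([ 0.60258959, -0.60728184, -0.0932267 ]), 'torque': array([ 0.07559409,  0.03342867, -0.01656447]), 'opening': 0.09193191284787204}
scene [[ 0.80748605  0.45434763 -0.37621072  1.09132904]
 [ 0.5897465  -0.63570334  0.49807663 -0.76593962]
 [-0.01285848 -0.62405889 -0.7812715   1.33023796]
 [ 0.          0.          0.          1.        ]] 546.60876670725
scene trimmer 0.73 [308. 161.] [0.473 0.271 0.059] [ 0.372  0.234 -0.008] [0.515 0.422 0.164]
scene loop 0.79 [309. 159.] [0.475 0.271 0.055] [ 0.41   0.234 -0.007] [0.517 0.318 0.164]
scene l
[... 2215 characters left out ...]
06] [0.537 0.488 0.037]
top clamp 0.6 [422. 205.] [ 0.559 -0.497  0.017] [ 0.523 -0.614 -0.007] [ 0.619 -0.382  0.03 ]
top clamp 0.37 [297. 145.] [ 0.685 -0.093  0.284] [ 0.519 -0.143 -0.   ] [ 0.869 -0.056  0.401]
top screw_tin 0.98 [382. 255.] [ 0.406 -0.36   0.023] [ 0.373 -0.4   -0.006] [ 0.439 -0.314  0.075]
top offcut_a 0.87 [246. 259.] [0.392 0.037 0.019] [ 0.339  0.013 -0.004] [0.449 0.061 0.027]
top offcut_a 0.58 [160. 180.] [0.63  0.289 0.029] [ 0.582  0.241 -0.005] [0.688 0.347 0.037]
top sanding_block 0.91 [112. 231.] [0.475 0.438 0.027] [ 0.414  0.39  -0.006] [0.537 0.505 0.037]
top screwdriver 0.71 [299. 287.] [ 0.32  -0.119  0.022] [ 0.279 -0.221 -0.005] [ 0.416 -0.075  0.031]
```

View pics/scene0.png

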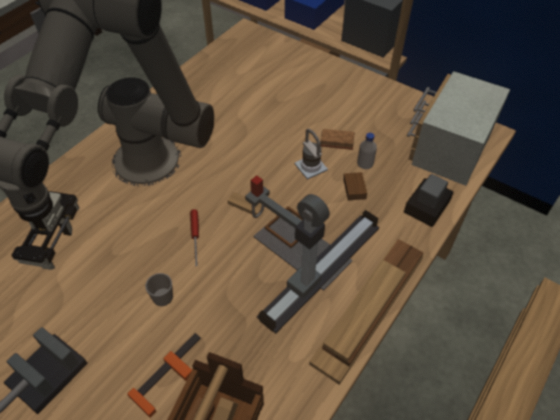

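View pics/top0.png

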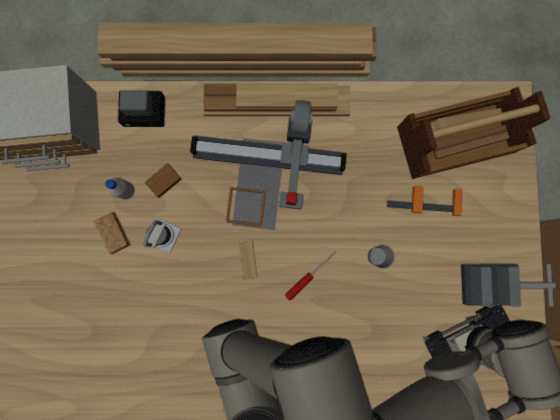

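The scene camera shows the trimmer at (311,155), the red grip at (257,187) and the tray at (285,230). The top camera shows the trimmer at (162,235), the tray at (246,206) and the grip at (292,198). Next I'll measure these more finely.

Run:
```python
from h import *
im=cv2.imread('pics/top0.png'); 
a=cv2.resize(im[125:235,180:350],None,fx=4.5,fy=4.5,interpolation=cv2.INTER_CUBIC);cv2.imwrite('pics/c1.png',a)
b=cv2.resize(im[205:265,130:200],None,fx=8,fy=8,interpolation=cv2.INTER_CUBIC);cv2.imwrite('pics/c2.png',b)
P=np.load('topP.npy')
# loop points: high points near trimmer
m=(abs(P[...,0]-.47)<.08)&(abs(P[...,1]-.28)<.08)
q=P[m&(P[...,2]>.135)];print(len(q),q.mean(0)); print(np.round(q,3)[:40])
o=observe();print(R.from_euler('xyz',o['tool_rot']).as_matrix().round(3))
# noise on bench
q=P[280:300,180:220].reshape(-1,3);print(np.nanmean(q[:,2]),np.nanstd(q[:,2]))
```

```text
120 [0.46853081 0.28937048 0.15295606]
[[0.502 0.278 0.145]
 [0.502 0.275 0.145]
 [0.502 0.274 0.141]
 [0.499 0.28  0.15 ]
 [0.499 0.278 0.145]
 [0.499 0.275 0.145]
 [0.499 0.274 0.14 ]
 [0.496 0.283 0.148]
 [0.496 0.28  0.149]
 [0.496 0.277 0.149]
 [0.496 0.275 0.146]
 [0.496 0.273 0.144]
 [0.493 0.284 0.151]
 [0.493 0.281 0.152]
 [0.493 0.278 0.154]
 [0.493 0.277 0.148]
 [0.493 0.275 0.147]
 [0.494 0.274 0.139]
 [0.49  0.284 0.152]
 [0.49  0.281 0.153]
 [0.49  0.278 0.153]
 [0.491 0.277 0.15 ]
 [0.491 0.276 0.143]
 [0.487 0.285 0.156]
 [0.487 0.282 0.157]
 [0.487 0.28  0.156]
 [0.488 0.279 0.151]
 [0.488 0.277 0.149]
 [0.485 0.289 0.154]
 [0.485 0.286 0.153]
 [0.485 0.283 0.155]
 [0.485 0.281 0.154]
 [0.485 0.277 0.157]
 [0.482 0.289 0.153]
 [0.482 0.285 0.156]
 [0.482 0.282 0.159]
 [0.482 0.281 0.151]
 [0.482 0.279 0.152]
 [0.48  0.291 0.154]
 [0.479 0.287 0.158]]
[[ 0.     0.43  -0.903]
 [-0.    -0.903 -0.43 ]
 [-1.     0.    -0.   ]]
-0.0006200446425410229 0.0025363511511111007
```

View pics/c1.png

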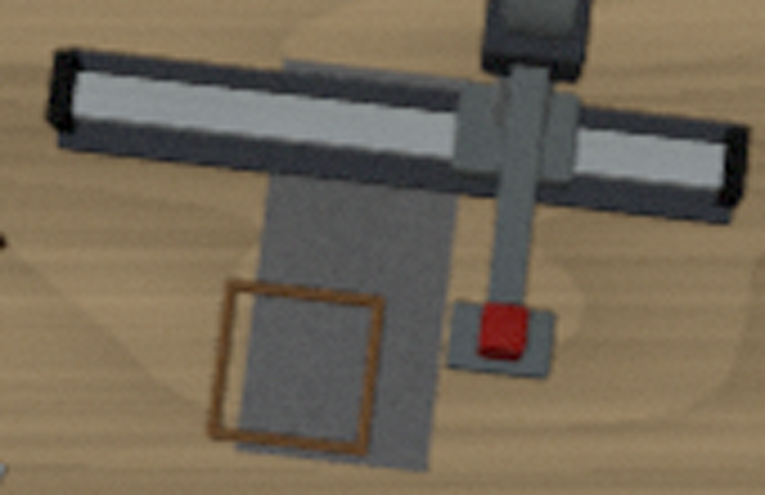

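View pics/c2.png

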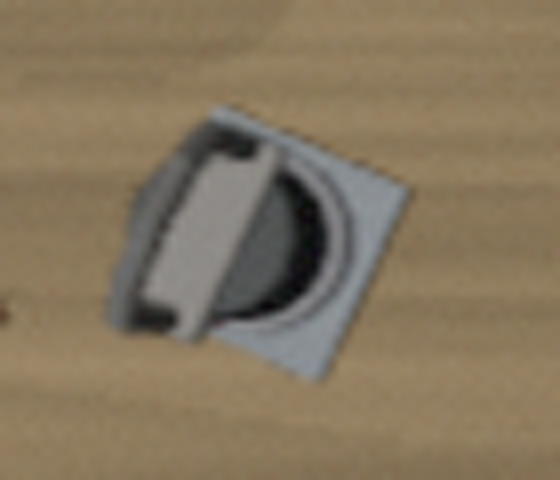

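```bash
cat >> h.py <<'E'
def ray(d,uv,z):
    W=d['W'];v=W[:3,:3]@np.array([(uv[0]-d['cx'])/d['fx'],(uv[1]-d['cy'])/d['fy'],1]);o=W[:3,3]
    return o+v*(z-o[2])/v[2]
E
python3 - <<'E'
from h import *
d=shot('top','t1.png');print(d['cx'],d['cy'])
c=np.array([[228,280],[384,297],[367,455],[208,437]])/4.5+[180,125]-.4
w=np.array([ray(d,x,.018) for x in c]);print(w.round(4),w.mean(0))
print('sides',[np.linalg.norm(w[i]-w[i-1]).round(4) for i in range(4)],[np.arctan2(*(w[i]-w[i-1])[1::-1]).round(3) for i in range(4)])
# red grip top
im=d['pixels'].astype(int);m=(im[...,2]>110)&(im[...,1]<60);m[:, :270]=0;m[:,320:]=0;m[:180]=0;m[220:]=0
P=cloud(d);q=P[m];print(m.sum(),np.nanmedian(q,0));
uv=np.argwhere(m)[:,::-1].mean(0);print(uv,ray(d,uv,.333))
c=np.array([[222,105],[412,188],[320,380]])/8+[130,205]-.45
w=np.array([ray(d,x,.010) for x in c]);print(w.round(4),(w[0]+w[2])/2,np.arctan2(*(w[1]-w[2])[1::-1]),np.arctan2(*(w[0]-w[1])[1::-1]),np.linalg.norm(w[1]-w[2]),np.linalg.norm(w[1]-w[0]))
E
```

```text
278.05190980789405 212.77130448286144
[[ 0.6111  0.0911  0.018 ]
 [ 0.5995 -0.0131  0.018 ]
 [ 0.4939 -0.0019  0.018 ]
 [ 0.506   0.1034  0.018 ]] [0.55263443 0.04488788 0.018     ]
sides [np.float64(0.1058), np.float64(0.1048), np.float64(0.1062), np.float64(0.106)] [np.float64(-0.117), np.float64(-1.682), np.float64(3.036), np.float64(1.456)]
76 [ 0.53829256 -0.07993999  0.33228298]
[291.15789474 197.30263158] [ 0.53779957 -0.08026885  0.333     ]
[[0.5191 0.3099 0.01  ]
 [0.4878 0.2382 0.01  ]
 [0.4163 0.271  0.01  ]] [0.46769668 0.2904542  0.01      ] -0.43032986428534276 1.1598367405031347 0.07866258075421927 0.0782960079219994
```

```bash
cat >> h.py <<'E'
def yawof(o):
    M=R.from_euler('xyz',o['tool_rot']).as_matrix();return np.arctan2(M[1,1],M[0,1])
def plan(tp,tyaw,n):
    """rows from present pose to target pos,yaw of tool y (tool down), in n equal steps"""
    o=observe();M=R.from_euler('xyz',o['tool_rot']).as_matrix();p=np.array(o['tool_pos']);y=yawof(o)
    dy=(tyaw-y) ; dp=(np.array(tp)-p)/n
    print('pos',p.round(4),'yaw',round(y,4),'t',round(o['time'],2),'tilt',M[:,0].round(4),'F',np.array(o['contact_force']).round(2),'open',round(o['opening'],4),'dist/row',np.linalg.norm(dp).round(4),'spin/row',round(-dy/n,4))
    for i in range(n):
        a=y+dy*i/n
        ty=np.array([np.cos(a),np.sin(a),0]);tx=np.array([0,0,-1.]);tz=np.cross(tx,ty)
        print('[%.1f,%.1f,%.1f] %.4f'%(1000*dp@tx,1000*dp@ty,1000*dp@tz,-dy/n))
E
python3 - <<'E'
from h import *
plan([.38,-.12,.30],yawof(observe())+1.135,8)
E
```

```text
pos [ 0.2259 -0.4739  0.2267] yaw -1.126 t 1.25 tilt [-0.e+00 -1.e-04 -1.e+00] F [-0.21 -0.31  0.76] open 0.0917 dist/row 0.0491 spin/row -0.1419
[-9.2,-31.6,-36.4] -0.1419
[-9.2,-26.2,-40.5] -0.1419
[-9.2,-20.2,-43.8] -0.1419
[-9.2,-13.8,-46.2] -0.1419
[-9.2,-7.1,-47.7] -0.1419
[-9.2,-0.3,-48.2] -0.1419
[-9.2,6.5,-47.8] -0.1419
[-9.2,13.2,-46.4] -0.1419
```

Call:
{"method": "send_rows", "body": {"motion": [{"hand": 1, "slide": [-9, -32, -36], "spin": -0.14}, {"hand": 1, "slide": [-9, -26, -40], "spin": -0.14}, {"hand": 1, "slide": [-9, -20, -44], "spin": -0.14}, {"hand": 1, "slide": [-9, -14, -46], "spin": -0.14}, {"hand": 1, "slide": [-9, -7, -48], "spin": -0.14}, {"hand": 1, "slide": [-9, 0, -48], "spin": -0.14}, {"hand": 1, "slide": [-9, 6, -48], "spin": -0.14}, {"hand": 1, "slide": [-9, 13, -46], "spin": -0.14}]}}

```text
time: 2.05
tool_pos: [0.3768, -0.1148, 0.2991]
tool_rot: [1.686, 1.569, 0.141]
contact_force: [1.4, -0.9, -0.5]
opening: 0.092
```

Run:
```python
from h import *
plan([.455,.26,.32],1.146,8)
```

```text
pos [ 0.3768 -0.1148  0.2991] yaw 0.0257 t 2.05 tilt [ 1.5e-03  2.0e-04 -1.0e+00] F [ 1.35 -0.94 -0.45] open 0.092 dist/row 0.0479 spin/row -0.14
[-2.6,11.0,-46.6] -0.1400
[-2.6,17.4,-44.6] -0.1400
[-2.6,23.4,-41.7] -0.1400
[-2.6,29.0,-38.1] -0.1400
[-2.6,34.0,-33.6] -0.1400
[-2.6,38.4,-28.6] -0.1400
[-2.6,42.0,-22.9] -0.1400
[-2.6,44.8,-16.8] -0.1400
```

Call:
{"method": "send_rows", "body": {"motion": [{"hand": 1, "slide": [-3, 11, -47], "spin": -0.14}, {"hand": 1, "slide": [-3, 17, -45], "spin": -0.14}, {"hand": 1, "slide": [-3, 23, -42], "spin": -0.14}, {"hand": 1, "slide": [-3, 29, -38], "spin": -0.14}, {"hand": 1, "slide": [-3, 34, -34], "spin": -0.14}, {"hand": 1, "slide": [-3, 38, -29], "spin": -0.14}, {"hand": 1, "slide": [-2, 42, -23], "spin": -0.14}, {"hand": 1, "slide": [-2, 45, -17], "spin": -0.14}]}}

```text
time: 2.85
tool_pos: [0.446, 0.2784, 0.3252]
tool_rot: [0.291, 1.56, -0.086]
contact_force: [0.9, -0.9, -0.1]
opening: 0.0918
```

Call:
{"method": "send_rows", "body": {"motion": [{"hand": 0.3, "slide": [0, 0, 0], "spin": 0}]}}

```text
time: 2.95
tool_pos: [0.4458, 0.2833, 0.3245]
tool_rot: [0.432, 1.56, 0.065]
contact_force: [0.8, 0.1, -0.2]
opening: 0.0877
```

Run:
```python
from h import *
d=shot('wrist','w1.png');np.save('w1P.npy',cloud(d));P=cloud(d);print(d['T_tool_cam'])
plan([.468,.29,.32],1.146,2)
for t in ['loop','trimmer']:
    for k in vision.cut_out(d,t)[:2]:
        p=P[k['mask']];p=p[p[:,2]>.135]
        print(t,k['conf'],k['uv'],len(p),p.mean(0) if len(p) else 0)
q=P[(P[...,2]>.135)&(P[...,2]<.2)];xy=q[:,:2];c=xy.mean(0);u,s,v=np.linalg.svd(xy-c,full_matrices=False);print(len(q),c,np.arctan2(v[0,1],v[0,0]),(xy-c)@v[0]@np.ones(1) if 0 else [((xy-c)@v[0]).min(),((xy-c)@v[0]).max()],[((xy-c)@v[1]).min(),((xy-c)@v[1]).max()],np.percentile(q[:,2],98))
```

```text
[[-6.59665486e-04 -2.47876735e-01  9.68791355e-01 -1.57510773e-01]
 [ 9.99999149e-01  9.26601376e-04  9.17997301e-04 -4.10343976e-04]
 [-1.12523358e-03  9.68791136e-01  2.47875913e-01 -6.73629763e-02]
 [ 0.00000000e+00  0.00000000e+00  0.00000000e+00  1.00000000e+00]]
pos [0.4456 0.2811 0.3245] yaw 1.1995 t 3.0 tilt [ 0.0101 -0.001  -0.9999] F [-0.83  0.04  0.2 ] open 0.0839 dist/row 0.0123 spin/row 0.0268
[2.2,8.2,8.8] 0.0268
[2.2,8.4,8.6] 0.0268
trimmer 0.81 [285.9, 186.4] 667 [0.46127671 0.292187   0.15313236]
669 [0.46137117 0.292146  ] -0.42101904783137245 [np.float64(-0.03396313083316045), np.float64(0.04274200983483992)] [np.float64(-0.005342229355297192), np.float64(0.005769706202107432)] 0.15963134767259324
```

View pics/w1.png

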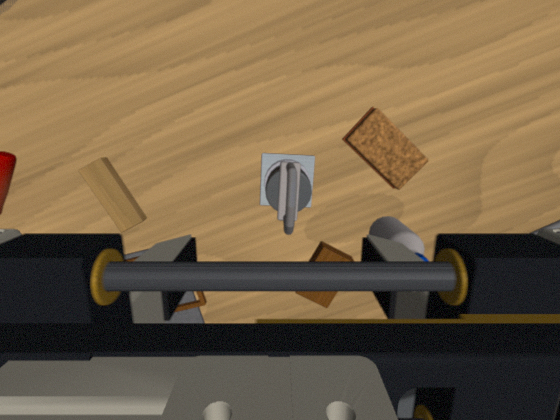

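The wrist view shows the trimmer upright at (287,185), with the loop lined up with the gripper. The bar is at about (0.467, 0.290) with yaw −0.42.

```bash
cat >> h.py <<'E'
def plan(tp,tyaw,n):
    o=observe();M=R.from_euler('xyz',o['tool_rot']).as_matrix();p=np.array(o['tool_pos']);y=yawof(o)
    dy=(tyaw-y);dp=(np.array(tp)-p)/n
    print('pos',p.round(4),'yaw',round(y,4),'t',round(o['time'],2),'tilt',M[:,0].round(4),'F',np.array(o['contact_force']).round(2),'open',round(o['opening'],4),'dist/row',np.linalg.norm(dp).round(4),'spin/row',round(-dy/n,4))
    for i in range(n):
        print((1000*dp@M).round(1),round(-dy/n,4)); M=M@R.from_euler('x',-dy/n).as_matrix()
E
python3 - <<'E'
from h import *
plan([.467,.2905,.20],1.148,4)
E
```

```text
pos [0.4457 0.2782 0.3249] yaw 1.1941 t 3.1 tilt [ 0.0103 -0.0017 -0.9999] F [ 0.27 -0.3  -0.57] open 0.0763 dist/row 0.0318 spin/row 0.0115
[31.3  4.7  3.5] 0.0115
[31.3  4.8  3.4] 0.0115
[31.3  4.8  3.4] 0.0115
[31.3  4.9  3.3] 0.0115
```

Call:
{"method": "send_rows", "body": {"motion": [{"hand": 0.3, "slide": [31, 5, 3.5], "spin": 0.012}, {"hand": 0.3, "slide": [31, 5, 3.5], "spin": 0.012}, {"hand": 0.3, "slide": [31, 5, 3.5], "spin": 0.012}, {"hand": 0.3, "slide": [25, 5, 3], "spin": 0.01}, {"hand": 0.3, "slide": [0, 0, 0], "spin": 0}]}}

```text
time: 3.6
tool_pos: [0.4696, 0.2835, 0.2069]
tool_rot: [0.354, 1.555, -0.086]
contact_force: [0.0, 0.3, 0.3]
opening: 0.0598
```

Run:
```python
from h import *
d=shot('wrist','w2.png');P=cloud(d)
plan([.467,.2905,.136],1.148,3)
q=P[(P[...,2]>.135)&(P[...,2]<.17)&(abs(P[...,0]-.467)<.06)&(abs(P[...,1]-.29)<.06)];xy=q[:,:2];c=xy.mean(0);u,s,v=np.linalg.svd(xy-c,full_matrices=False);print(len(q),c,np.arctan2(v[0,1],v[0,0]),[((xy-c)@v[0]).min(),((xy-c)@v[0]).max()],[((xy-c)@v[1]).min(),((xy-c)@v[1]).max()])
```

```text
pos [0.4702 0.2837 0.2089] yaw 1.1313 t 3.65 tilt [ 1.870e-02 -5.000e-04 -9.998e-01] F [0.31 0.62 0.13] open 0.0595 dist/row 0.0244 spin/row -0.0056
[24.3  1.4 -2.4] -0.0056
[24.3  1.4 -2.3] -0.0056
[24.3  1.4 -2.3] -0.0056
1533 [0.4607777  0.29260394] -0.41619153343596355 [np.float64(-0.033074889623391834), np.float64(0.04314599238041967)] [np.float64(-0.0054384308104828945), np.float64(0.005548905743873616)]
```

View pics/w2.png

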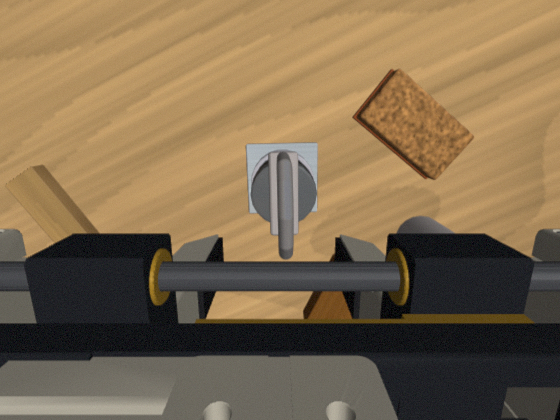

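Call:
{"method": "send_rows", "body": {"motion": [{"hand": 0.3, "slide": [24, 2, -3], "spin": -0.005}, {"hand": 0.3, "slide": [24, 2, -3], "spin": -0.005}, {"hand": 0.3, "slide": [20, 1.5, -3], "spin": -0.005}, {"hand": 0.3, "slide": [0, 0, 0], "spin": 0}]}}

```text
time: 4.05
tool_pos: [0.4698, 0.2901, 0.1479]
tool_rot: [0.56, 1.54, 0.13]
contact_force: [-0.3, -0.9, -0.5]
opening: 0.0596
```

Run:
```python
from h import *
plan([.4663,.2905,.136],1.148,1)
```

```text
pos [0.4698 0.2901 0.1479] yaw 1.1406 t 4.05 tilt [ 0.0308  0.004  -0.9995] F [-0.32 -0.88 -0.47] open 0.0596 dist/row 0.0124 spin/row -0.0074
[11.8 -1.3 -3.6] -0.0074
```

Call:
{"method": "send_rows", "body": {"motion": [{"hand": 0.3, "slide": [13, -1, -4], "spin": -0.006}, {"hand": 0.3, "slide": [0, 0, 0], "spin": 0}]}}

```text
time: 4.25
tool_pos: [0.4681, 0.2903, 0.1392]
tool_rot: [0.591, 1.534, 0.165]
contact_force: [-0.1, 0.3, -0.9]
opening: 0.0596
```

Run:
```python
from h import *
plan([.4663,.2905,.136],1.148,1)
```

```text
pos [0.4681 0.2903 0.1392] yaw 1.1448 t 4.25 tilt [ 0.0363  0.0061 -0.9993] F [-0.09  0.3  -0.92] open 0.0596 dist/row 0.0037 spin/row -0.0032
[ 3.1 -0.7 -1.8] -0.0032
```

Call:
{"method": "send_rows", "body": {"motion": [{"hand": 0.3, "slide": [3, -0.7, -1], "spin": 0}, {"hand": -1, "slide": [0, 0, 0], "spin": 0}, {"hand": -1, "slide": [0, 0, 0], "spin": 0}, {"hand": -1, "slide": [0, 0, 0], "spin": 0}, {"hand": -1, "slide": [0, 0, 0], "spin": 0}, {"hand": -1, "slide": [0, 0, 0], "spin": 0}, {"hand": -1, "slide": [0, 0, 0], "spin": 0}], "grip_force": 35}}

```text
time: 4.95
tool_pos: [0.4705, 0.2904, 0.1427]
tool_rot: [0.642, 1.524, 0.214]
contact_force: [-0.9, 0.5, 0.4]
opening: 0.016
```

Run:
```python
from h import *
plan([.4663,.2905,.24],1.148,4)
```

```text
pos [0.4705 0.2904 0.1427] yaw 1.1432 t 4.95 tilt [ 0.0459  0.01   -0.9989] F [-0.91  0.51  0.4 ] open 0.016 dist/row 0.0244 spin/row -0.0012
[-24.4   0.3  -0. ] -0.0012
[-24.4   0.3  -0. ] -0.0012
[-24.4   0.3  -0. ] -0.0012
[-24.4   0.3  -0. ] -0.0012
```

Call:
{"method": "send_rows", "body": {"motion": [{"hand": -1, "slide": [-20, 0, 0], "spin": 0}, {"hand": -1, "slide": [-25, 0, 0], "spin": 0}]}}

```text
time: 5.15
tool_pos: [0.4662, 0.289, 0.1846]
tool_rot: [0.592, 1.533, 0.164]
contact_force: [0.3, 0.6, 0.3]
opening: 0.0019
```

Run:
```python
from h import *
for i in range(3):
    o=observe();print(o['qpos'].round(4),o['joint_efforts'].round(2),o['qvel'].round(3));
    d=shot('wrist','w3.png')
plan([.5526+.0,.0449+.03,.190],1.459,6)
```

```text
[ 0.4208  0.4018  1.556  -0.0106  1.1471 -0.7178] [ 3.000e-02 -4.328e+01 -2.182e+01 -1.000e-02 -9.300e-01  0.000e+00] [ 0.005 -0.258 -0.317  0.002  0.61  -0.002]
[ 0.421   0.397   1.5503 -0.0106  1.1506 -0.7177] [ -0.52 -34.61 -16.99  -0.04  -0.12   0.  ] [-0.     0.003  0.009  0.    -0.112  0.   ]
[ 0.4209  0.3982  1.5523 -0.0106  1.1462 -0.7177] [ 4.000e-02 -4.474e+01 -2.321e+01 -1.000e-02  5.500e-01 -0.000e+00] [-0.001  0.031  0.055  0.    -0.059 -0.001]
pos [0.4676 0.2896 0.1862] yaw 1.1433 t 5.3 tilt [ 0.0429  0.0086 -0.999 ] F [ 0.16  0.21 -0.28] open 0.0007 dist/row 0.0385 spin/row -0.0526
[ -0.3 -26.7  27.8] -0.0526
[ -0.3 -28.1  26.3] -0.0526
[ -0.3 -29.4  24.8] -0.0526
[ -0.3 -30.7  23.2] -0.0526
[ -0.3 -31.9  21.6] -0.0526
[ -0.3 -33.   19.9] -0.0526
```

View pics/w3.png

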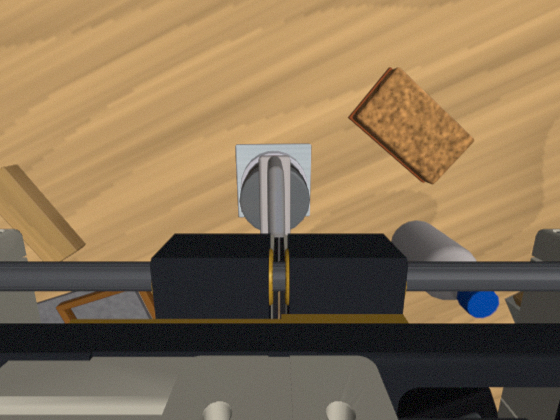

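The fingers hadn't finished closing when I lifted, so the gripper is empty. The trimmer still stands at (275,190). I'll reopen, measure again and regrasp.

Call:
{"method": "send_rows", "body": {"motion": [{"hand": -0.2, "slide": [-8, 0, 0], "spin": 0}]}}

```text
time: 5.4
tool_pos: [0.4663, 0.2891, 0.1926]
tool_rot: [0.607, 1.53, 0.179]
contact_force: [0.1, -0.9, -0.5]
opening: 0.0046
```

Run:
```python
from h import *
for i in range(6): d=shot('wrist','w4.png')
P=cloud(d)
q=P[(P[...,2]>.135)&(P[...,2]<.17)&(abs(P[...,0]-.467)<.06)&(abs(P[...,1]-.29)<.06)];xy=q[:,:2];c=xy.mean(0);u,s,v=np.linalg.svd(xy-c,full_matrices=False);print(len(q),c,np.arctan2(v[0,1],v[0,0]),[((xy-c)@v[0]).min(),((xy-c)@v[0]).max()],[((xy-c)@v[1]).min(),((xy-c)@v[1]).max()])
plan([.4663,.2905,.136],1.148,3)
```

```text
1543 [0.45673463 0.29399271] -0.4213797673531167 [np.float64(-0.02875769618508077), np.float64(0.03720206461110285)] [np.float64(-0.005325199416765877), np.float64(0.005752552145013568)]
pos [0.467  0.2895 0.1936] yaw 1.1432 t 5.7 tilt [ 0.042   0.0082 -0.9991] F [ 0.51 -1.19 -0.68] open 0.0278 dist/row 0.0192 spin/row -0.0016
[19.2 -0.3 -1. ] -0.0016
[19.2 -0.3 -1. ] -0.0016
[19.2 -0.3 -1. ] -0.0016
```

View pics/w4.png

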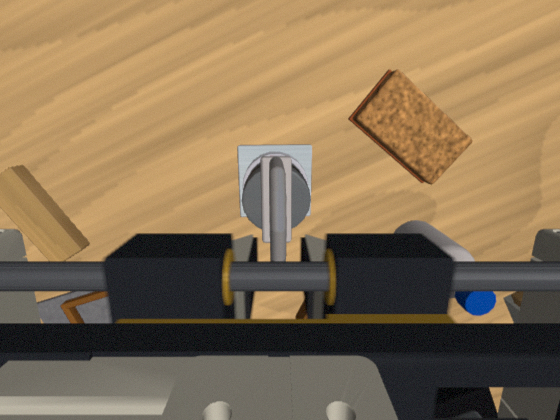

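Call:
{"method": "send_rows", "body": {"motion": [{"hand": -0.3, "slide": [23, -0.3, -1], "spin": 0}, {"hand": -0.3, "slide": [23, -0.3, -1], "spin": 0}, {"hand": -0.3, "slide": [18, -0.3, -1], "spin": 0}]}}

```text
time: 6.0
tool_pos: [0.4683, 0.2911, 0.1296]
tool_rot: [0.648, 1.523, 0.219]
contact_force: [0.1, 0.2, -0.2]
opening: 0.0322
```

Run:
```python
from h import *
plan([.4657,.2903,.135],1.148,1)
for i in range(2): d=shot('wrist','w5.png')
plan([.4657,.2903,.135],1.148,1)
```

```text
pos [0.4683 0.2911 0.1296] yaw 1.1432 t 6.0 tilt [ 0.047   0.0105 -0.9988] F [ 0.15  0.18 -0.23] open 0.0322 dist/row 0.0061 spin/row -0.0048
[-5.5 -1.7 -1.8] -0.0048
pos [0.4668 0.2905 0.1281] yaw 1.1431 t 6.1 tilt [ 0.0422  0.0083 -0.9991] F [0.06 0.28 0.64] open 0.0322 dist/row 0.007 spin/row -0.0049
[-6.9 -0.5 -0.7] -0.0049
```

Call:
{"method": "send_rows", "body": {"motion": [{"hand": -1, "slide": [-6, 0, 0], "spin": 0}], "grip_force": 35}}

```text
time: 6.2
tool_pos: [0.4663, 0.2903, 0.1339]
tool_rot: [0.614, 1.529, 0.186]
contact_force: [1.0, -0.1, 0.2]
opening: 0.0277
```

Run:
```python
from h import *
for i in range(8): d=shot('wrist','w5.png');print(observe()['opening'])
plan([.4657,.2903,.19],1.148,3)
```

```text
0.02420368673070402
0.020428204067687295
0.016751968561821408
0.012714534795099942
0.010043408355863724
0.010109153682274542
0.010142664067303856
0.010031710342158169
pos [0.4671 0.2905 0.1352] yaw 1.1433 t 6.6 tilt [ 0.0441  0.0088 -0.999 ] F [-0.56 -0.97  5.92] open 0.01 dist/row 0.0183 spin/row -0.0016
[-18.3   0.2   0.3] -0.0016
[-18.3   0.2   0.3] -0.0016
[-18.3   0.2   0.3] -0.0016
```

Call:
{"method": "send_rows", "body": {"motion": [{"hand": -1, "slide": [-15, 0, 0], "spin": 0}, {"hand": -1, "slide": [-20, 0, 0], "spin": 0}, {"hand": -1, "slide": [-15, 0, 0], "spin": 0}]}}

```text
time: 6.9
tool_pos: [0.4615, 0.2886, 0.1818]
tool_rot: [0.559, 1.537, 0.131]
contact_force: [0.5, -0.3, -5.9]
opening: 0.0103
```

Run:
```python
from h import *
for i in range(2): d=shot('wrist','w6.png')
d=shot('scene','s6.png');im=d['pixels'];cv2.imwrite('pics/s6.png',cv2.resize(im[60:260,180:440],None,fx=3,fy=3))
plan([.5526,.0449+.03,.195],1.459,6)
```

```text
pos [0.4621 0.2889 0.1818] yaw 1.1428 t 7.05 tilt [ 0.0354  0.0054 -0.9994] F [-0.66  0.53 -7.39] open 0.0102 dist/row 0.0388 spin/row -0.0527
[ -1.9 -26.1  28.6] -0.0527
[ -1.9 -27.6  27.2] -0.0527
[ -1.9 -29.   25.7] -0.0527
[ -1.9 -30.3  24.1] -0.0527
[ -1.9 -31.5  22.5] -0.0527
[ -1.9 -32.7  20.8] -0.0527
```

View pics/s6.png

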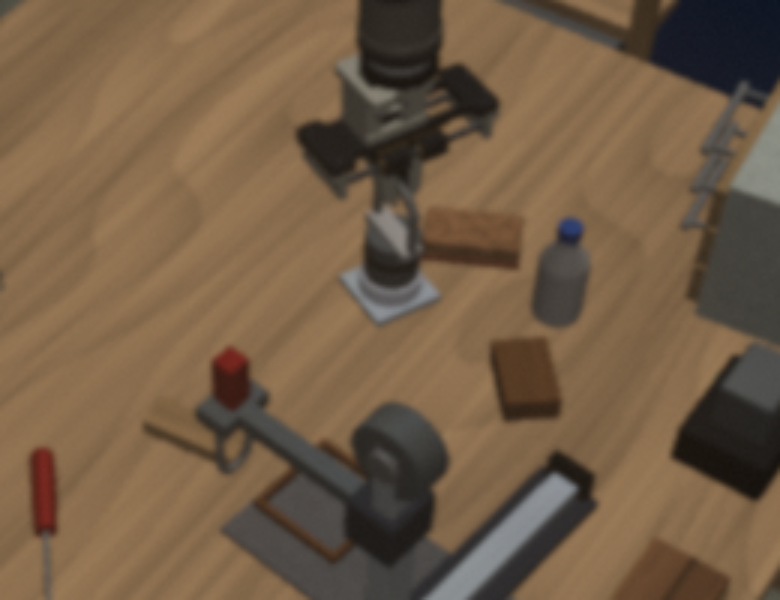

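View pics/w6.png

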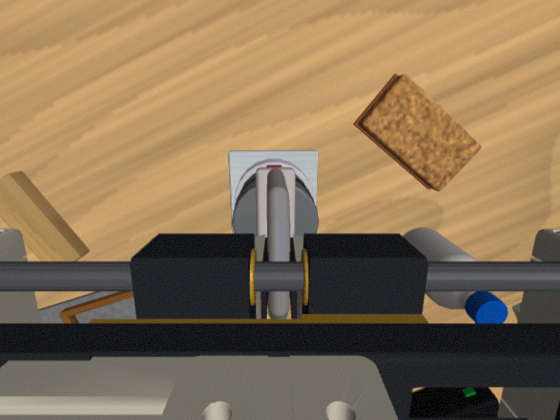

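Call:
{"method": "send_rows", "body": {"motion": [{"hand": -1, "slide": [-2, -26, 28], "spin": -0.053}, {"hand": -1, "slide": [-2, -28, 27], "spin": -0.053}, {"hand": -1, "slide": [-2, -29, 26], "spin": -0.053}, {"hand": -1, "slide": [-2, -30, 24], "spin": -0.053}, {"hand": -1, "slide": [-2, -31, 22], "spin": -0.053}, {"hand": -1, "slide": [-2, -25, 20], "spin": -0.053}]}}

```text
time: 7.65
tool_pos: [0.5494, 0.0809, 0.185]
tool_rot: [0.353, 1.553, 0.263]
contact_force: [0.0, -0.8, -5.9]
opening: 0.01
```

Run:
```python
from h import *
for i in range(2): d=shot('wrist','w7.png')
d=shot('scene','s7.png');im=d['pixels'];cv2.imwrite('pics/s7.png',cv2.resize(im[100:300,180:440],None,fx=3,fy=3))
plan([.553,.049,.19],1.459,2)
```

```text
pos [0.5503 0.0808 0.185 ] yaw 1.4759 t 7.8 tilt [ 0.0189  0.0045 -0.9998] F [ 1.55 -0.01 -5.83] open 0.0099 dist/row 0.0162 spin/row 0.0085
[ -2.6 -15.7   2.9] 0.0085
[ -2.6 -15.7   3. ] 0.0085
```

View pics/w7.png

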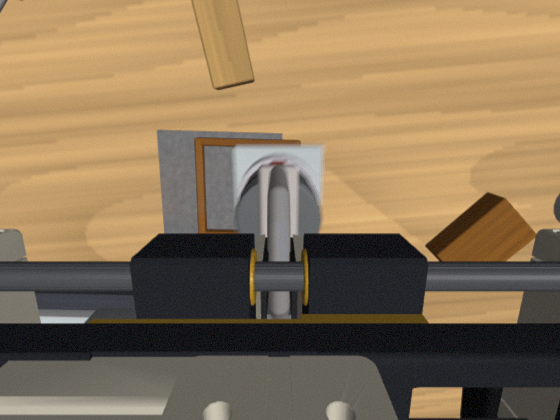

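View pics/s7.png

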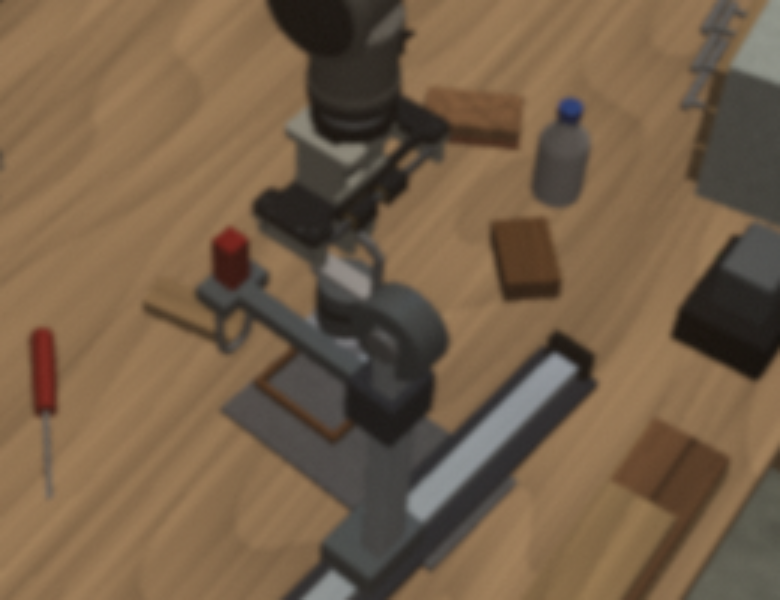

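Run:
```python
from h import *
d=shot('wrist','w8.png');im=d['pixels'];cv2.imwrite('pics/w8c.png',cv2.resize(im[110:250,140:360],None,fx=3.6,fy=3.6,interpolation=cv2.INTER_CUBIC))
y=-.112;t=np.array([.5526,.0449])
S=np.array([[np.cos(y),-np.sin(y)],[np.sin(y),np.cos(y)]])
for uv,z in [((197,139.5),.018),((300,140.5),.018),((198,234),.018),((204.5,146),.018),((235,147),.06),((323,147),.06)]:
    p=ray(d,uv,z);print(uv,p.round(4),(S.T@(p[:2]-t)).round(4))
o=observe();print(S.T@(o['tool_pos'][:2]-t),o['tool_pos'])
```

```text
(197, 139.5) [0.4917 0.0055 0.018 ] [-0.0561 -0.046 ]
(300, 140.5) [0.5024 0.1082 0.018 ] [-0.0569  0.0573]
(198, 234) [ 0.5913 -0.0097  0.018 ] [ 0.0446 -0.05  ]
(204.5, 146) [0.4988 0.0119 0.018 ] [-0.0498 -0.0388]
(235, 147) [0.4997 0.0481 0.06  ] [-0.0529 -0.0027]
(323, 147) [0.507  0.1251 0.06  ] [-0.0542  0.0746]
[-0.00714215  0.03679658] [0.54961521 0.08226428 0.1851327 ]
```

View pics/w8c.png

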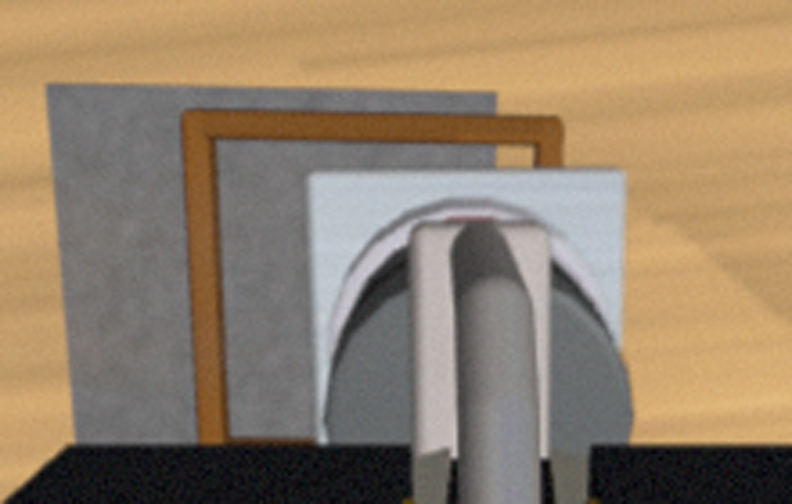

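```bash
cat > tr.py <<'E'
from h import *
y=-.112;t=np.array([.5526,.0449])
S=np.array([[np.cos(y),-np.sin(y)],[np.sin(y),np.cos(y)]])
def st(p): return (S.T@(np.array(p)[:2]-t)).round(4)
E
python3 - <<'E'
from tr import *
for i in range(8):
    d=shot('wrist','w9.png');o=observe();print(o['tool_pos'].round(4),o['tool_rot'].round(3))
im=d['pixels'];cv2.imwrite('pics/w9c.png',cv2.resize(im[110:250,140:360],None,fx=3.6,fy=3.6,interpolation=cv2.INTER_CUBIC))
E
```

```text
[0.549  0.0834 0.1853] [0.433 1.552 0.34 ]
[0.5486 0.0839 0.1855] [0.44  1.552 0.348]
[0.5488 0.0841 0.1858] [0.405 1.552 0.315]
[0.5492 0.0841 0.1862] [0.368 1.55  0.278]
[0.5495 0.084  0.1865] [0.354 1.55  0.264]
[0.5496 0.084  0.1867] [0.352 1.549 0.262]
[0.5496 0.0839 0.1867] [0.353 1.55  0.263]
[0.5496 0.0838 0.1868] [0.352 1.55  0.262]
```

View pics/w9c.png

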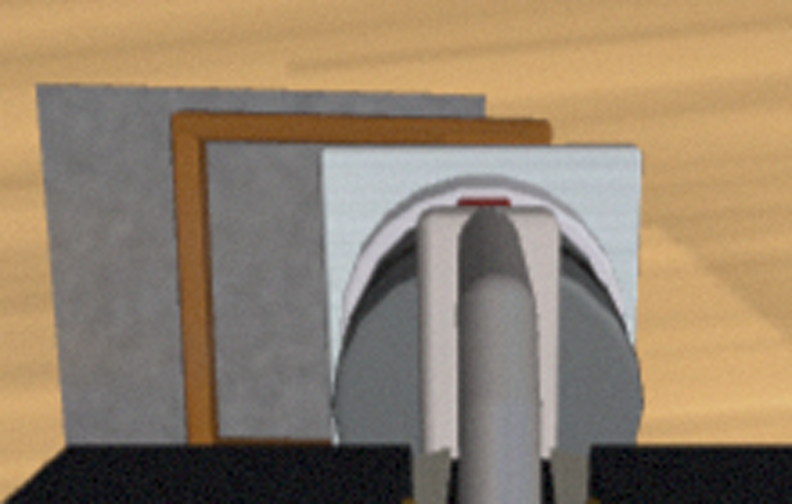

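Run:
```python
from tr import *
d=shot('wrist','w10.png')
f=lambda u,v:(u/3.6+140-.4,v/3.6+110-.4)
for n,a,z in [('oTL',(172,112),.018),('oTR',(550,120),.018),('iTL',(204,140),.018),('oL',(190,440),.018),('fTL',(322,147),.06),('fTR',(640,147),.06)]:
    p=ray(d,f(*a),z);print(n,p.round(4),st(p))
print(st(observe()['tool_pos']))
plan([.553,.049,.187],1.459,2)
```

```text
oTL [ 0.492  -0.0019  0.018 ] [-0.0549 -0.0533]
oTR [0.5037 0.1033 0.018 ] [-0.0551  0.0526]
iTL [0.5005 0.0057 0.018 ] [-0.0474 -0.0447]
oL [ 0.5889 -0.0127  0.018 ] [ 0.0425 -0.0532]
fTL [0.502  0.0451 0.06  ] [-0.0503 -0.0055]
fTR [0.5091 0.123  0.06  ] [-0.052   0.0728]
[-0.0072  0.0381]
pos [0.5497 0.0836 0.1868] yaw 1.4801 t 8.3 tilt [ 0.0208  0.0055 -0.9998] F [ 0.15  0.1  -5.36] open 0.0099 dist/row 0.0174 spin/row 0.0106
[ -0.2 -17.1   3.2] 0.0106
[ -0.2 -17.1   3.4] 0.0106
```

Call:
{"method": "send_rows", "body": {"motion": [{"hand": -1, "slide": [0, -14, 4], "spin": 0.008}, {"hand": -1, "slide": [0, -14, 4], "spin": 0.008}, {"hand": -1, "slide": [0, -7, 2], "spin": 0.004}]}}

```text
time: 8.6
tool_pos: [0.5567, 0.0461, 0.187]
tool_rot: [0.337, 1.549, 0.227]
contact_force: [-0.3, -0.4, -6.6]
opening: 0.0101
```

Run:
```python
from tr import *
for i in range(6): d=shot('wrist','w11.png')
o=observe();im=d['pixels'];cv2.imwrite('pics/w11c.png',cv2.resize(im[110:250,140:360],None,fx=3.6,fy=3.6,interpolation=cv2.INTER_CUBIC))
plan([.5551,.0490,.160],1.459,2);print(st(o['tool_pos']))
```

```text
pos [0.5561 0.0484 0.1869] yaw 1.4626 t 8.9 tilt [ 0.0207  0.0063 -0.9998] F [-0.2   0.41 -6.33] open 0.01 dist/row 0.0134 spin/row 0.0018
[13.4  0.1 -0.8] 0.0018
[13.4  0.1 -0.8] 0.0018
[0.0031 0.0038]
```

View pics/w11c.png

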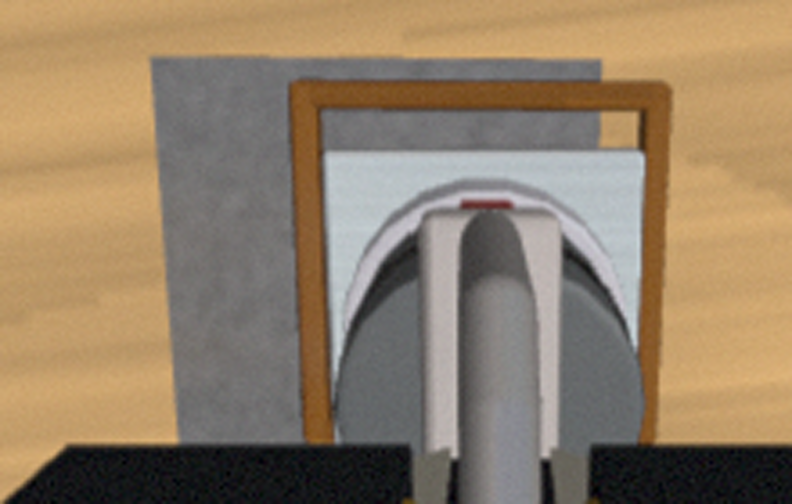

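Run:
```python
from tr import *
d=shot('wrist','w12.png')
f=lambda u,v:(u/3.6+140-.4,v/3.6+110-.4)
for n,a,z in [('oTL',(290,82),.018),('oTR',(671,84),.018),('iTL',(321,108),.018),('iTR',(641,110),.018),('fTL',(325,152),.061),('fTR',(645,152),.061)]:
    p=ray(d,f(*a),z);print(n,p.round(4),st(p))
```

```text
oTL [ 0.4925 -0.002   0.018 ] [-0.0545 -0.0534]
oTR [0.5044 0.1035 0.018 ] [-0.0544  0.0528]
iTL [0.5004 0.0055 0.018 ] [-0.0474 -0.045 ]
iTR [0.5106 0.0946 0.018 ] [-0.0473  0.0447]
fTL [0.5091 0.0113 0.061 ] [-0.0395 -0.0382]
fTR [0.5175 0.0895 0.061 ] [-0.0398  0.0404]
```

Call:
{"method": "send_rows", "body": {"motion": [{"hand": -1, "slide": [13, 0, -0.5], "spin": 0}, {"hand": -1, "slide": [13, 0, -0.5], "spin": 0}]}}

```text
time: 9.15
tool_pos: [0.5569, 0.0495, 0.1623]
tool_rot: [0.346, 1.545, 0.24]
contact_force: [0.6, 0.0, -6.0]
opening: 0.0102
```

Run:
```python
from tr import *
for i in range(6): d=shot('wrist','w13.png')
o=observe();im=d['pixels'];cv2.imwrite('pics/w13c.png',cv2.resize(im[110:250,140:360],None,fx=3.6,fy=3.6,interpolation=cv2.INTER_CUBIC))
plan([.5558,.0484,.141],1.459,2);print(st(o['tool_pos']))
```

```text
pos [0.5573 0.0492 0.1632] yaw 1.4638 t 9.45 tilt [ 0.0261  0.0061 -0.9996] F [ 1.13 -0.26 -5.36] open 0.0097 dist/row 0.0111 spin/row 0.0024
[11.1 -0.6 -1. ] 0.0024
[11.1 -0.6 -1. ] 0.0024
[0.0042 0.0048]
```

View pics/w13c.png

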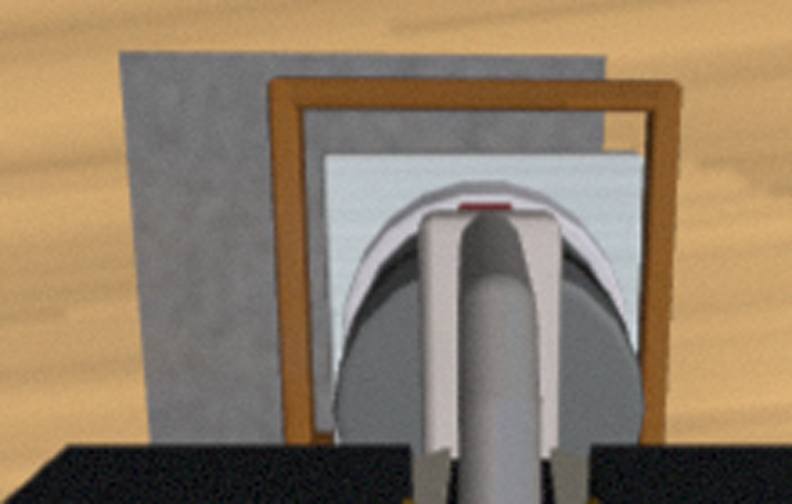

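Call:
{"method": "send_rows", "body": {"motion": [{"hand": -1, "slide": [9, -0.8, -1], "spin": 0.002}, {"hand": -1, "slide": [10, -0.8, -1], "spin": 0}]}}

```text
time: 9.65
tool_pos: [0.5572, 0.048, 0.1455]
tool_rot: [0.293, 1.539, 0.184]
contact_force: [-0.1, 0.2, -6.3]
opening: 0.01
```

Run:
```python
from tr import *
for i in range(6): d=shot('wrist','w14.png')
o=observe();im=d['pixels'];cv2.imwrite('pics/w14c.png',cv2.resize(im[110:250,140:360],None,fx=3.6,fy=3.6,interpolation=cv2.INTER_CUBIC))
plan([.5558,.0484,.141],1.459,2);print(st(o['tool_pos']))
```

```text
pos [0.5571 0.048  0.1457] yaw 1.4619 t 9.95 tilt [ 0.0305  0.0059 -0.9995] F [ 0.33 -0.73 -6.59] open 0.0099 dist/row 0.0025 spin/row 0.0014
[ 2.4  0.1 -0.8] 0.0014
[ 2.4  0.1 -0.8] 0.0014
[0.0042 0.0036]
```

View pics/w14c.png

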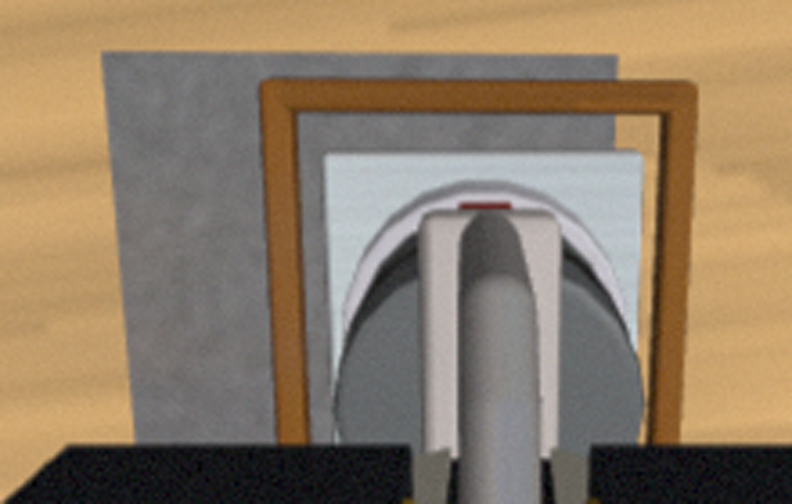

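Call:
{"method": "send_rows", "body": {"motion": [{"hand": -1, "slide": [4, 0, -2.5], "spin": 0}, {"hand": -1, "slide": [3, 0, -1], "spin": 0}]}}

```text
time: 10.15
tool_pos: [0.5563, 0.0476, 0.1418]
tool_rot: [0.218, 1.532, 0.109]
contact_force: [-5.4, -4.9, 22.6]
opening: 0.0101
```

Run:
```python
from tr import *
for i in range(6): d=shot('wrist','w15.png')
o=observe();im=d['pixels'];cv2.imwrite('pics/w15c.png',cv2.resize(im[110:250,140:360],None,fx=3.6,fy=3.6,interpolation=cv2.INTER_CUBIC))
plan([.5558,.0484,.141],1.459,2);print(st(o['tool_pos']))
```

```text
pos [0.556  0.0477 0.1419] yaw 1.4619 t 10.45 tilt [ 0.0378  0.0045 -0.9993] F [-2.66 -3.01  9.03] open 0.01 dist/row 0.0006 spin/row 0.0015
[ 0.5  0.3 -0.2] 0.0015
[ 0.5  0.3 -0.2] 0.0015
[0.0031 0.0031]
```

View pics/w15c.png

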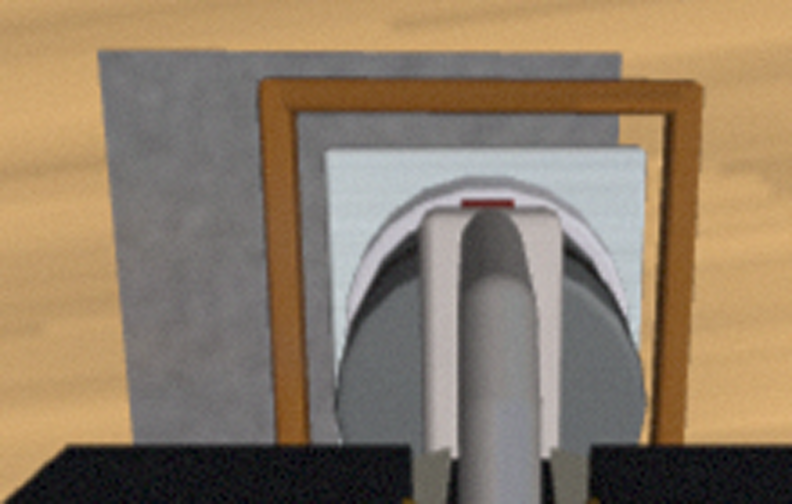

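Call:
{"method": "send_rows", "body": {"motion": [{"hand": -0.3, "slide": [0, 0, 0], "spin": 0}]}}

```text
time: 10.55
tool_pos: [0.5566, 0.0474, 0.1432]
tool_rot: [0.205, 1.53, 0.096]
contact_force: [-0.0, -0.8, -0.9]
opening: 0.0142
```

Run:
```python
from tr import *
for i in range(5): d=shot('wrist','w16.png')
o=observe();im=d['pixels'];cv2.imwrite('pics/w16c.png',cv2.resize(im[110:250,140:360],None,fx=3.6,fy=3.6,interpolation=cv2.INTER_CUBIC))
plan([.556,.0477,.23],1.459,3);print(st(o['tool_pos']))
d=shot('top','t16.png')
im=d['pixels'].astype(int);m=(im[...,2]>110)&(im[...,1]<60);m[:, :270]=0;m[:,340:]=0;m[:180]=0;m[220:]=0
uv=np.argwhere(m)[:,::-1].mean(0);p=ray(d,uv,.333);print('grip',m.sum(),p,st(p))
```

```text
pos [0.5562 0.0478 0.1421] yaw 1.462 t 10.8 tilt [ 0.0384  0.0046 -0.9993] F [ 0.14 -0.22  0.58] open 0.0306 dist/row 0.0293 spin/row 0.001
[-29.3   0.2   1. ] 0.001
[-29.3   0.2   1. ] 0.001
[-29.3   0.2   1. ] 0.001
[0.0032 0.0033]
grip 84 [ 0.53813479 -0.08077325  0.333     ] [-0.0003 -0.1265]
```

View pics/w16c.png

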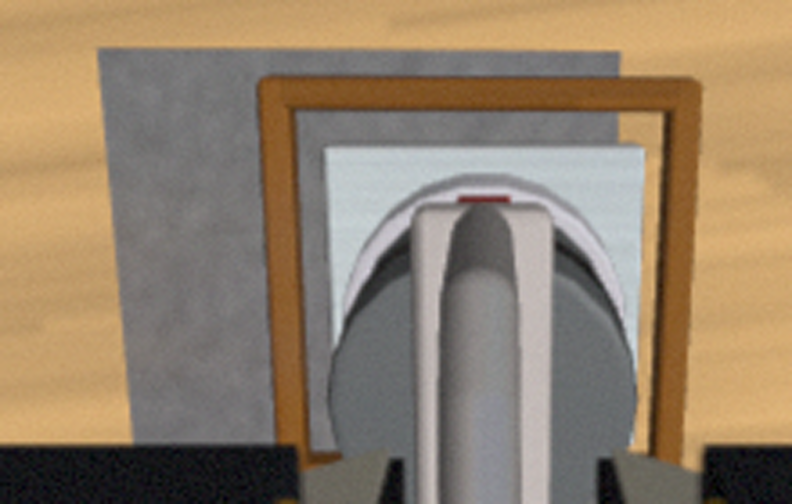

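The trimmer stands in the tray, let go, with the foot inside the rim. Next I rise straight up.

Call:
{"method": "send_rows", "body": {"motion": [{"hand": -0.3, "slide": [-30, 0, 1], "spin": 0}, {"hand": -0.3, "slide": [-40, 0, 1.4], "spin": 0}, {"hand": 0.1, "slide": [-40, 0, 1.4], "spin": 0}, {"hand": 0.3, "slide": [-40, 0, 1.4], "spin": 0}, {"hand": 0.3, "slide": [-40, 0, 1.4], "spin": 0}, {"hand": 0.3, "slide": [-35, 0, 1], "spin": 0}]}}

```text
time: 11.45
tool_pos: [0.553, 0.0466, 0.368]
tool_rot: [0.377, 1.547, 0.268]
contact_force: [2.0, 0.4, 0.5]
opening: 0.0581
```

Run:
```python
from tr import *
for i in range(3): d=shot('wrist','w17.png')
plan([.5383,-.0808,.37],1.459,3)
d=shot('top','t17.png');cv2.imwrite('pics/t17c.png',cv2.resize(d['pixels'][125:260,180:350],None,fx=4,fy=4,interpolation=cv2.INTER_CUBIC))
```

```text
pos [0.5539 0.0466 0.3682] yaw 1.4626 t 11.6 tilt [ 0.0269  0.006  -0.9996] F [-1.18  0.2   0.03] open 0.0596 dist/row 0.0428 spin/row 0.0012
[ -1.  -42.8  -0.6] 0.0012
[ -1.  -42.8  -0.5] 0.0012
[ -1.  -42.8  -0.5] 0.0012
```

View pics/w17.png

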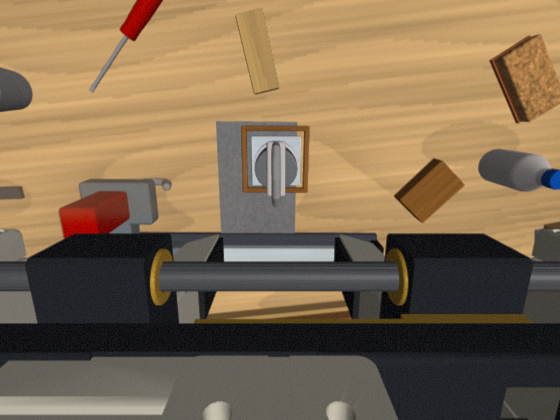

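View pics/t17c.png

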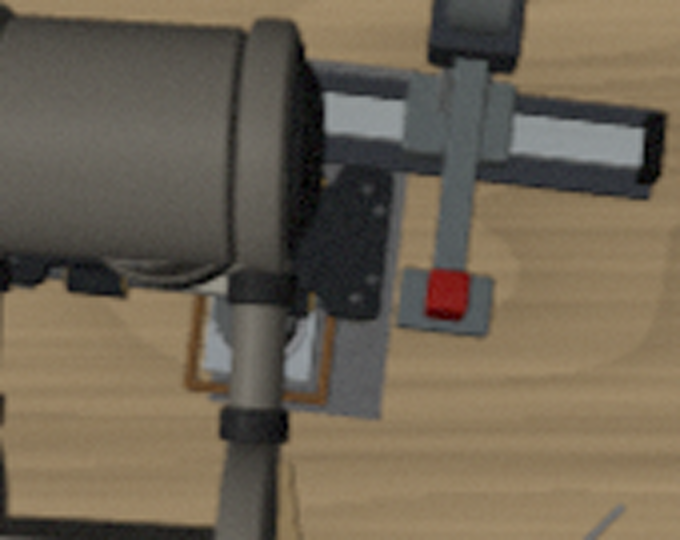

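Call:
{"method": "send_rows", "body": {"motion": [{"hand": 0.3, "slide": [-1, -43, -1], "spin": 0.001}, {"hand": 0.3, "slide": [-1, -43, -1], "spin": 0.001}, {"hand": 0.3, "slide": [-1, -38, -1], "spin": 0.001}]}}

```text
time: 11.95
tool_pos: [0.5356, -0.0743, 0.3618]
tool_rot: [0.761, 1.554, 0.659]
contact_force: [0.7, -0.3, 0.8]
opening: 0.0598
```

Run:
```python
from tr import *
for i in range(7): d=shot('wrist','w18.png')
plan([.5383,-.0808,.296],1.459,3)
P=cloud(d)
d=shot('scene','s18.png');cv2.imwrite('pics/s18.png',cv2.resize(d['pixels'][100:300,180:440],None,fx=3,fy=3))
```

```text
pos [ 0.5365 -0.0721  0.3632] yaw 1.4694 t 12.3 tilt [ 0.0159  0.01   -0.9998] F [ 0.57 -0.34  0.77] open 0.0598 dist/row 0.0226 spin/row 0.0035
[22.4 -3.1  0.6] 0.0035
[22.4 -3.1  0.6] 0.0035
[22.4 -3.1  0.6] 0.0035
```

View pics/w18.png

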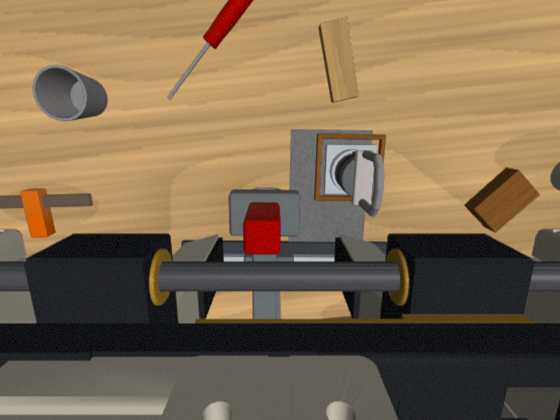

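View pics/s18.png

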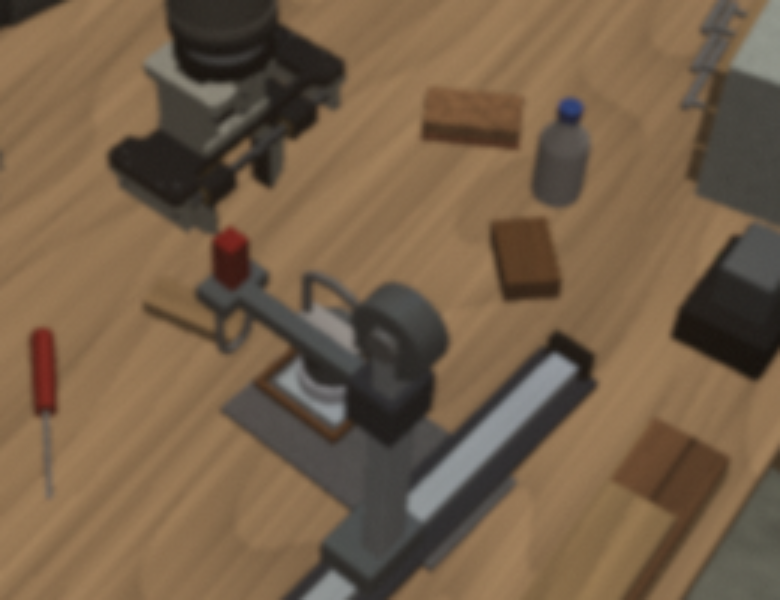

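Run:
```python
from tr import *
d=shot('wrist','w19.png');P=cloud(d);im=d['pixels'].astype(int)
m=(im[...,2]>90)&(im[...,1]<40)
m[:200]=0;m[:,:230]=0;m[:,300:]=0
q=P[m];top=q[q[:,2]>.326];print(m.sum(),len(top),np.nanmedian(q,0))
print('z',np.percentile(top[:,2],[10,50,90]))
s=np.array([st(p) for p in top]);print('min',np.percentile(s,2,axis=0),'max',np.percentile(s,98,axis=0))
plan([.5383,-.0808,.296],1.459,3);print(st(observe()['tool_pos']))
# foot of trimmer top z
m=(P[...,2]>.135)&(P[...,2]<.175)&(P[...,1]>-.02)&(P[...,1]<.12)&(P[...,0]<.62)
s=np.array([st(p) for p in P[m]]);print('loop',len(s),s.mean(0),s.min(0),s.max(0))
```

```text
1732 1314 [ 0.53151809 -0.08202864  0.33183866]
z [0.33074927 0.33214357 0.33306927]
min [-0.0133 -0.1397] max [ 0.009  -0.1179]
pos [ 0.5366 -0.0721  0.3636] yaw 1.4699 t 12.4 tilt [ 0.0166  0.0096 -0.9998] F [ 0.2  -0.46 -0.3 ] open 0.0597 dist/row 0.0227 spin/row 0.0036
[22.5 -3.1  0.5] 0.0036
[22.5 -3.1  0.5] 0.0036
[22.5 -3.1  0.5] 0.0036
[-0.0028 -0.1181]
loop 631 [-0.00232393 -0.00116719] [-0.0373 -0.0055] [0.0383 0.0055]
```

Call:
{"method": "send_rows", "body": {"motion": [{"hand": 0.3, "slide": [22, -3.5, 0.3], "spin": 0.003}, {"hand": 0.3, "slide": [22, -3.5, 0.3], "spin": 0.003}, {"hand": 0.3, "slide": [18, -3, 0.3], "spin": 0.003}]}}

```text
time: 12.7
tool_pos: [0.5393, -0.0789, 0.3028]
tool_rot: [0.425, 1.546, 0.32]
contact_force: [-0.5, 1.2, -0.6]
opening: 0.0597
```

Run:
```python
from tr import *
for i in range(6): d=shot('wrist','w20.png')
plan([.5373,-.082,.294],1.459,1);print(st(observe()['tool_pos']))
```

```text
pos [ 0.5399 -0.0795  0.3049] yaw 1.4651 t 13.0 tilt [ 0.0257  0.0073 -0.9996] F [-0.42  0.25  0.82] open 0.0598 dist/row 0.0115 spin/row 0.0061
[10.8 -2.8 -2.6] 0.0061
[ 0.0012 -0.1251]
```

View pics/w20.png

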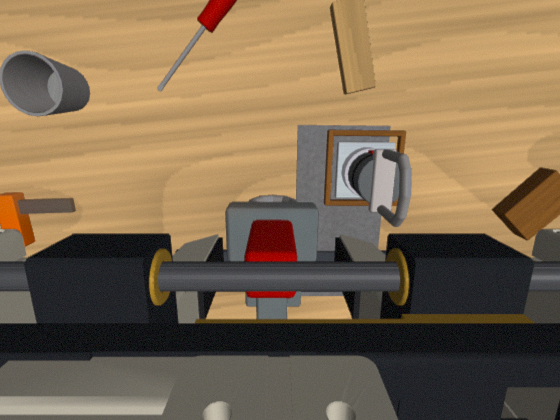

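Call:
{"method": "send_rows", "body": {"motion": [{"hand": 0.3, "slide": [11, -2.5, -2.5], "spin": 0.006}, {"hand": -1, "slide": [0, 0, 0], "spin": 0}], "grip_force": 50}}

```text
time: 13.2
tool_pos: [0.5378, -0.0816, 0.2947]
tool_rot: [0.331, 1.541, 0.22]
contact_force: [-0.3, 0.8, -1.6]
opening: 0.0555
```

Run:
```python
from tr import *
for i in range(12): d=shot('wrist','w21.png')
print(observe()['opening'])
for i in range(3): d=shot('wrist','w21.png')
plan([.5373,-.082,.294],1.459,1);print(st(observe()['tool_pos']))
```

```text
0.023795014455939748
pos [ 0.5386 -0.082   0.2959] yaw 1.4596 t 13.95 tilt [ 0.0307  0.0051 -0.9995] F [-0.88 -0.71  0.47] open 0.0242 dist/row 0.0023 spin/row 0.0006
[ 1.9 -0.2 -1.3] 0.0006
[ 0.0002 -0.1276]
```

View pics/w21.png

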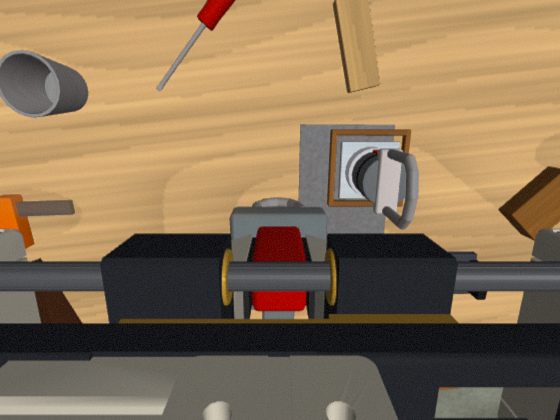

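Call:
{"method": "send_rows", "body": {"motion": [{"hand": -1, "slide": [12, 0, -0.4], "spin": 0}, {"hand": -1, "slide": [15, 0, -0.5], "spin": 0}, {"hand": -1, "slide": [15, 0, -0.5], "spin": 0}]}}

```text
time: 14.25
tool_pos: [0.5388, -0.082, 0.2597]
tool_rot: [0.162, 1.533, 0.051]
contact_force: [-3.2, 0.6, 12.3]
opening: 0.0234
```

Run:
```python
from tr import *
plan([.5385,-.082,.221],1.459,3);print(st(observe()['tool_pos']))
d=shot('wrist','w22.png');d=shot('wrist','w22.png')
plan([.5385,-.082,.221],1.459,3);print(st(observe()['tool_pos']))
```

```text
pos [ 0.5388 -0.082   0.2597] yaw 1.4594 t 14.25 tilt [ 0.0376  0.0019 -0.9993] F [-3.16  0.6  12.27] open 0.0234 dist/row 0.0129 spin/row 0.0001
[12.9 -0.1 -0.6] 0.0001
[12.9 -0.1 -0.6] 0.0001
[12.9 -0.1 -0.6] 0.0001
[ 0.0004 -0.1277]
pos [ 0.5387 -0.082   0.2583] yaw 1.4593 t 14.35 tilt [ 0.0363  0.0025 -0.9993] F [-1.27 -0.79  9.54] open 0.024 dist/row 0.0124 spin/row 0.0001
[12.4 -0.1 -0.5] 0.0001
[12.4 -0.1 -0.5] 0.0001
[12.4 -0.1 -0.5] 0.0001
[ 0.0004 -0.1277]
```

View pics/w22.png

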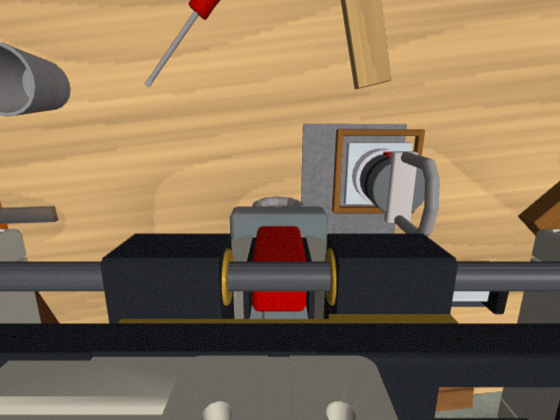

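Force is about 10 N (the spring) and the grip looks unchanged. I'll keep pulling down to 75 mm, TCP z ≈ 0.221.

Call:
{"method": "send_rows", "body": {"motion": [{"hand": -1, "slide": [14, 0, -0.6], "spin": 0}, {"hand": -1, "slide": [14, 0, -0.6], "spin": 0}, {"hand": -1, "slide": [12, 0, -0.6], "spin": 0}]}}

```text
time: 14.65
tool_pos: [0.5389, -0.0821, 0.224]
tool_rot: [0.115, 1.528, 0.003]
contact_force: [-2.5, 0.3, 13.5]
opening: 0.0236
```

Run:
```python
from tr import *
for i in range(5): d=shot('wrist','w23.png')
plan([.5385,-.082,.220],1.459,1);print(st(observe()['tool_pos']))
d=shot('scene','s23.png');cv2.imwrite('pics/s23.png',cv2.resize(d['pixels'][150:280,200:360],None,fx=4.5,fy=4.5,interpolation=cv2.INTER_CUBIC))
```

```text
pos [ 0.5389 -0.0821  0.2241] yaw 1.4589 t 14.9 tilt [ 4.250e-02  4.000e-04 -9.991e-01] F [-2.61  0.1  11.4 ] open 0.0238 dist/row 0.0041 spin/row -0.0001
[ 4.1 -0.  -0.6] -0.0001
[ 0.0006 -0.1277]
```

View pics/w23.png

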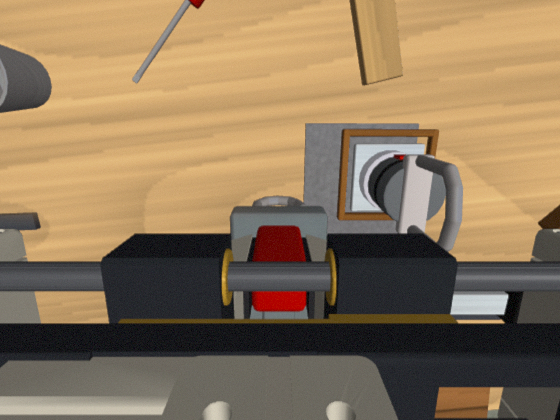

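View pics/s23.png

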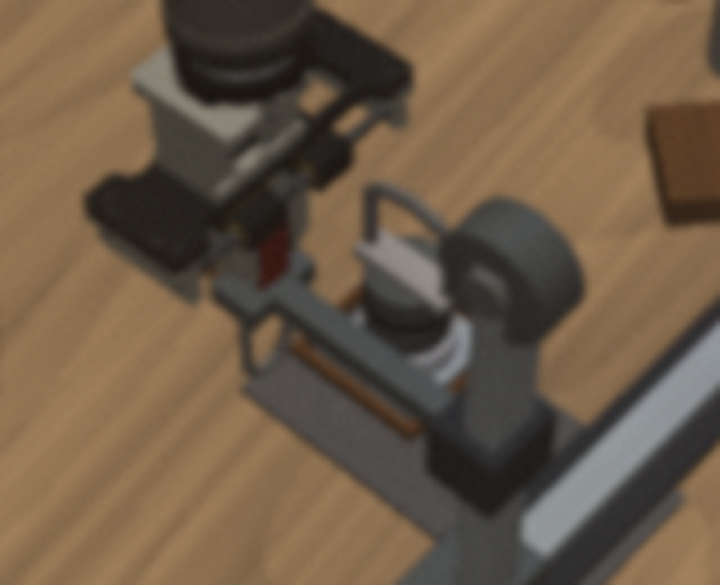

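Run:
```python
from tr import *
for n in range(2):
    d=shot('wrist','w24.png');P=cloud(d)
    print('plate z',np.nanmedian(P[212:222,245:315,2]))
    m=(P[...,2]>.14)&(P[...,2]<.175)&(P[...,1]>-.02)&(P[...,1]<.12)&(P[...,0]<.62)
    s=np.array([st(p) for p in P[m]]);print('loop',len(s),s.min(0),s.max(0),P[m][:,2].max())
plan([.5385,-.082,.220],1.459,1)
```

```text
plate z 0.21027112749258586
loop 1486 [-0.0373 -0.006 ] [0.0289 0.0051] 0.16714218328528951
plate z 0.21036244041774524
loop 1478 [-0.0372 -0.0063] [0.0287 0.0055] 0.1672717554512694
pos [ 0.5389 -0.0821  0.2242] yaw 1.459 t 15.05 tilt [ 4.260e-02  3.000e-04 -9.991e-01] F [-3.72 -0.19 10.56] open 0.024 dist/row 0.0042 spin/row -0.0
[ 4.2  0.  -0.6] -0.0
```

Call:
{"method": "send_rows", "body": {"motion": [{"hand": -1, "slide": [2.5, 15, -0.3], "spin": 0}, {"hand": -1, "slide": [0.3, 20, 0], "spin": 0}, {"hand": -1, "slide": [0.3, 20, 0], "spin": 0}, {"hand": -1, "slide": [0.3, 15, 0], "spin": 0}, {"hand": -1, "slide": [0.3, 8, 0], "spin": 0}]}}

```text
time: 15.55
tool_pos: [0.5479, -0.006, 0.2288]
tool_rot: [0.021, 1.522, -0.094]
contact_force: [-1.7, -2.8, 10.9]
opening: 0.0238
```

Run:
```python
from tr import *
for i in range(3): d=shot('wrist','w25.png');P=cloud(d)
print('plate z',np.nanmedian(P[212:222,245:315,2]))
plan([.5526,.0449,.220],1.459,3);print(st(observe()['tool_pos']))
```

```text
plate z 0.21517372172229737
pos [ 0.548  -0.0056  0.2289] yaw 1.4558 t 15.7 tilt [ 0.0493 -0.0035 -0.9988] F [-1.83  3.06 11.  ] open 0.0236 dist/row 0.0172 spin/row -0.0011
[ 3.  16.9 -0.5] -0.0011
[ 3.  16.9 -0.5] -0.0011
[ 3.  16.9 -0.5] -0.0011
[ 0.001  -0.0507]
```

View pics/w25.png

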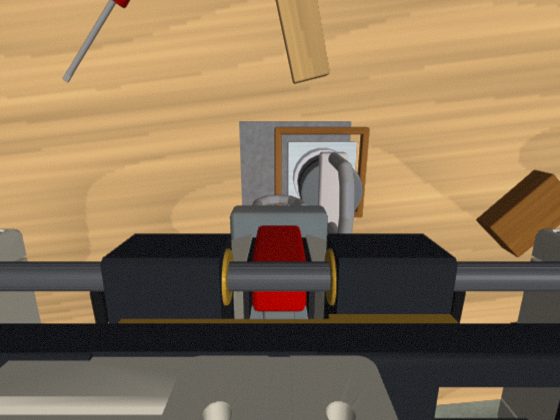

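Call:
{"method": "send_rows", "body": {"motion": [{"hand": -1, "slide": [6, 0, -0.3], "spin": 0}, {"hand": -1, "slide": [6, 0, -0.3], "spin": 0}]}}

```text
time: 15.9
tool_pos: [0.5481, -0.0053, 0.2207]
tool_rot: [0.04, 1.518, -0.074]
contact_force: [-3.3, -1.4, 11.9]
opening: 0.0238
```

Run:
```python
from tr import *
for i in range(3): d=shot('wrist','w26.png');P=cloud(d)
print('plate z',np.nanmedian(P[212:222,245:315,2]))
plan([.5526,.0449,.220],1.459,3);print(st(observe()['tool_pos']))
```

```text
plate z 0.2065339310954813
pos [ 0.5481 -0.0053  0.2205] yaw 1.4563 t 16.05 tilt [ 0.0522 -0.0036 -0.9986] F [-2.24 -0.7  10.84] open 0.0234 dist/row 0.0168 spin/row -0.0009
[ 0.2 16.8 -0.4] -0.0009
[ 0.2 16.8 -0.4] -0.0009
[ 0.2 16.8 -0.4] -0.0009
[ 0.0011 -0.0504]
```

Call:
{"method": "send_rows", "body": {"motion": [{"hand": -1, "slide": [1.5, 13, -0.2], "spin": 0}, {"hand": -1, "slide": [1.5, 14, -0.2], "spin": 0}, {"hand": -1, "slide": [1.5, 12, -0.2], "spin": 0}]}}

```text
time: 16.35
tool_pos: [0.5525, 0.0319, 0.2207]
tool_rot: [0.015, 1.515, -0.103]
contact_force: [-2.1, -2.6, 10.2]
opening: 0.0236
```

Run:
```python
from tr import *
for i in range(3): d=shot('wrist','w27.png');P=cloud(d)
print('plate z',np.nanmedian(P[212:222,245:315,2]))
plan([.5526,.0449,.220],1.459,1);print(st(observe()['tool_pos']))
d=shot('scene','s27.png');cv2.imwrite('pics/s27.png',cv2.resize(d['pixels'][140:270,220:380],None,fx=4.5,fy=4.5,interpolation=cv2.INTER_CUBIC))
```

```text
plate z 0.20715484184970775
pos [0.5526 0.0331 0.2209] yaw 1.4549 t 16.5 tilt [ 0.0565 -0.0041 -0.9984] F [-1.79  2.08 10.17] open 0.0238 dist/row 0.0119 spin/row -0.0041
[ 0.8 11.8 -1.4] -0.0041
[ 0.0013 -0.0118]
```

View pics/w27.png

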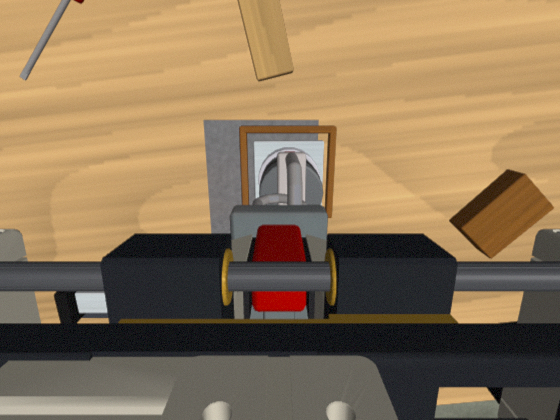

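View pics/s27.png

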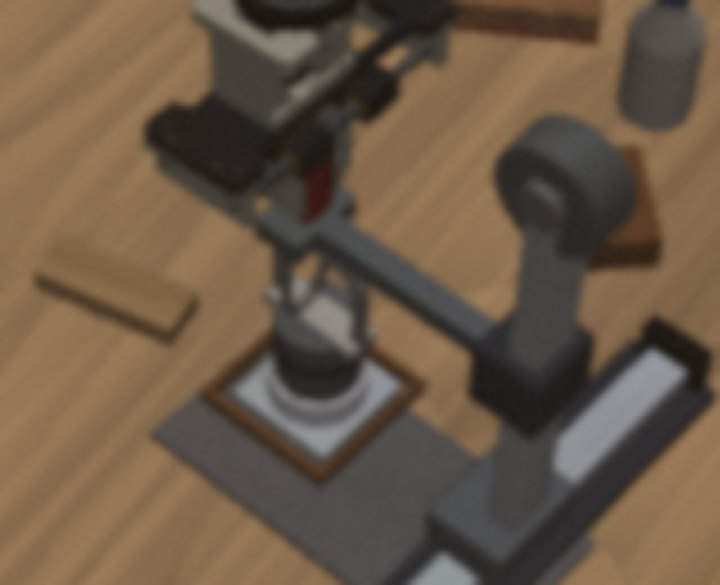

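Call:
{"method": "send_rows", "body": {"motion": [{"hand": -1, "slide": [1.3, 6, -0.3], "spin": -0.002}, {"hand": -1, "slide": [1.3, 6, -0.3], "spin": -0.002}]}}

```text
time: 16.75
tool_pos: [0.554, 0.0442, 0.2216]
tool_rot: [0.028, 1.511, -0.085]
contact_force: [-1.5, -3.0, 10.3]
opening: 0.0238
```

Run:
```python
from tr import *
for i in range(4): d=shot('wrist','w28.png');P=cloud(d)
print('plate z',np.nanmedian(P[212:222,245:315,2]))
m=(P[...,2]>.14)&(P[...,2]<.175)&(P[...,1]>-.02)&(P[...,1]<.12)&(P[...,0]<.515)
s=np.array([st(p) for p in P[m]]);print('loop front',len(s),s.min(0),s.max(0))
plan([.5526,.0449,.232],1.459,1);print(st(observe()['tool_pos']))
```

```text
plate z 0.20802640303657471Traceback (most recent call last):
  File "<stdin>", line 5, in <module>
    return umr_minimum(a, axis, None, out, keepdims, initial, where)
ValueError: zero-size array to reduction operation minimum which has no identity
```

View pics/w28.png

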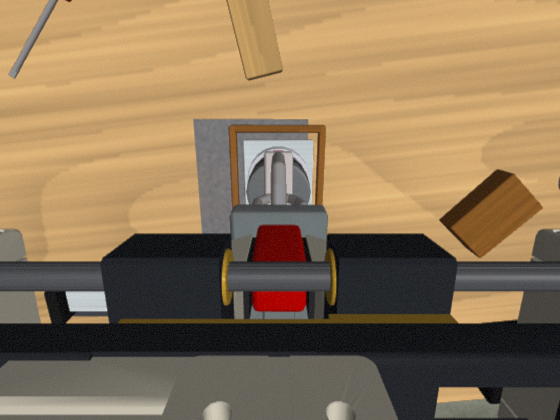

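Call:
{"method": "send_rows", "body": {"motion": [{"hand": -1, "slide": [-4, 0, 0.2], "spin": 0}, {"hand": -1, "slide": [-6, 0, 0.3], "spin": 0}, {"hand": -1, "slide": [-6, 0, 0.3], "spin": 0}, {"hand": -1, "slide": [-5, 0, 0.3], "spin": 0}]}}

```text
time: 17.35
tool_pos: [0.5542, 0.0451, 0.2489]
tool_rot: [0.059, 1.506, -0.054]
contact_force: [-1.2, -1.7, 10.3]
opening: 0.0237
```

Run:
```python
from tr import *
for i in range(3): d=shot('wrist','w29.png');P=cloud(d)
print('plate z',np.nanmedian(P[212:222,245:315,2]))
plan([.553,.0446,.255],1.459,4);print(st(observe()['tool_pos']))
```

```text
plate z 0.23594212625699634
pos [0.5543 0.0451 0.2492] yaw 1.4576 t 17.5 tilt [ 0.0656 -0.0036 -0.9978] F [-2.27 -0.45 11.26] open 0.024 dist/row 0.0015 spin/row -0.0003
[-1.5 -0.2 -0.2] -0.0003
[-1.5 -0.2 -0.2] -0.0003
[-1.5 -0.2 -0.2] -0.0003
[-1.5 -0.2 -0.2] -0.0003
[0.0016 0.0004]
```

View pics/w29.png

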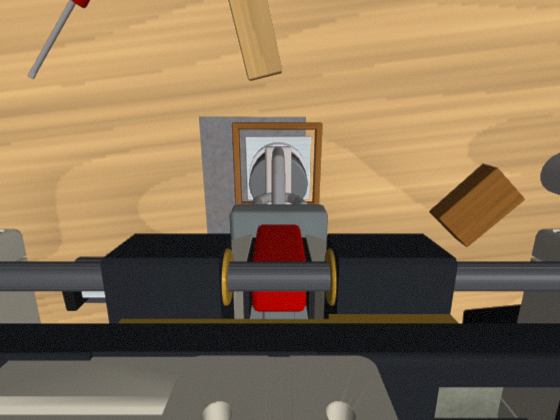

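Call:
{"method": "send_rows", "body": {"motion": [{"hand": -1, "slide": [-3, 0, 0], "spin": 0}, {"hand": -1, "slide": [-3, 0, 0], "spin": 0}, {"hand": -1, "slide": [-4, 0, 0.1], "spin": 0}, {"hand": -1, "slide": [-4, 0, 0.1], "spin": 0}]}}

```text
time: 17.9
tool_pos: [0.5544, 0.0451, 0.2672]
tool_rot: [0.065, 1.5, -0.048]
contact_force: [2.0, -0.3, 4.2]
opening: 0.0239
```

Run:
```python
from tr import *
for i in range(3): d=shot('wrist','w30.png');P=cloud(d)
print('plate z',np.nanmedian(P[212:222,245:315,2]))
plan([.553,.0446,.29],1.459,4);print(st(observe()['tool_pos']))
d=shot('scene','s30.png');cv2.imwrite('pics/s30.png',cv2.resize(d['pixels'][140:270,220:380],None,fx=4.5,fy=4.5,interpolation=cv2.INTER_CUBIC))
```

```text
plate z 0.25399750758747863
pos [0.5543 0.0451 0.2673] yaw 1.4574 t 18.05 tilt [ 0.0705 -0.0034 -0.9975] F [ 0.82 -0.52  4.76] open 0.0234 dist/row 0.0057 spin/row -0.0004
[-5.7 -0.1  0.1] -0.0004
[-5.7 -0.1  0.1] -0.0004
[-5.7 -0.1  0.1] -0.0004
[-5.7 -0.1  0.1] -0.0004
[0.0017 0.0004]
```

View pics/s30.png

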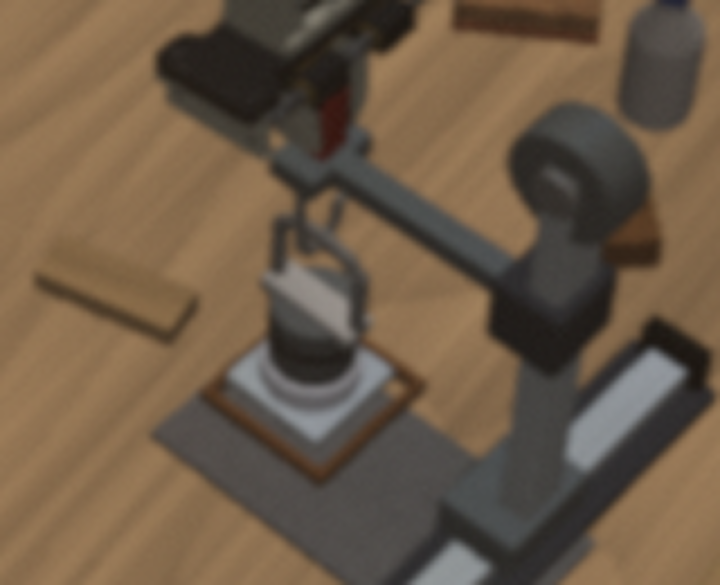

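The trimmer now hangs on the hook and the force has dropped to about 4.8 N. I'll keep easing up.

Call:
{"method": "send_rows", "body": {"motion": [{"hand": -1, "slide": [-3, 0, 0.1], "spin": 0}, {"hand": -1, "slide": [-3.5, 0, 0.1], "spin": 0}, {"hand": -1, "slide": [-4, 0, 0.1], "spin": 0}, {"hand": -1, "slide": [-3.5, 0, 0.1], "spin": 0}, {"hand": -1, "slide": [-3, 0, 0.1], "spin": 0}]}}

```text
time: 18.6
tool_pos: [0.5544, 0.0451, 0.2853]
tool_rot: [0.067, 1.499, -0.047]
contact_force: [4.2, 0.8, 2.5]
opening: 0.0237
```

Run:
```python
from tr import *
for i in range(3): d=shot('wrist','w31.png');P=cloud(d)
print('plate z',np.nanmedian(P[212:222,245:315,2]))
plan([.553,.0446,.296],1.459,4);print(st(observe()['tool_pos']))
```

```text
plate z 0.27198026949019305
pos [0.5544 0.0451 0.2852] yaw 1.4573 t 18.75 tilt [ 0.0717 -0.0033 -0.9974] F [ 2.34 -0.38  4.64] open 0.0239 dist/row 0.0027 spin/row -0.0004
[-2.7 -0.2 -0.1] -0.0004
[-2.7 -0.2 -0.1] -0.0004
[-2.7 -0.2 -0.1] -0.0004
[-2.7 -0.2 -0.1] -0.0004
[0.0017 0.0004]
```

Call:
{"method": "send_rows", "body": {"motion": [{"hand": -1, "slide": [-3, 0, 0.1], "spin": 0}, {"hand": -1, "slide": [-3, 0, 0.1], "spin": 0}, {"hand": -1, "slide": [-2.5, 0, 0.1], "spin": 0}, {"hand": -1, "slide": [-2, 0, 0], "spin": 0}]}}

```text
time: 19.15
tool_pos: [0.5543, 0.0451, 0.2959]
tool_rot: [0.068, 1.499, -0.045]
contact_force: [10.8, -0.5, -20.0]
opening: 0.0234
```

Run:
```python
from tr import *
for i in range(3): d=shot('wrist','w32.png');P=cloud(d)
print('plate z',np.nanmedian(P[212:222,245:315,2]))
plan([.553,.0446,.296],1.459,1);print(st(observe()['tool_pos']))
```

```text
plate z 0.2821478695265697
pos [0.5544 0.0451 0.2958] yaw 1.4573 t 19.3 tilt [ 0.0721 -0.0033 -0.9974] F [4.96 0.38 2.56] open 0.0238 dist/row 0.0015 spin/row -0.0017
[-0.3 -0.7 -1.3] -0.0017
[0.0017 0.0004]
```

Call:
{"method": "send_rows", "body": {"motion": [{"hand": 0.3, "slide": [0, 0, 0], "spin": 0}]}}

```text
time: 19.4
tool_pos: [0.5538, 0.0454, 0.2953]
tool_rot: [0.079, 1.5, -0.035]
contact_force: [-0.4, 0.2, 0.2]
opening: 0.0283
```

Run:
```python
from tr import *
for i in range(12): d=shot('wrist','w33.png');P=cloud(d)
print('plate z',np.nanmedian(P[212:222,245:315,2]))
plan([.5544,.0451,.40],1.459,4);print(st(observe()['tool_pos']))
d=shot('scene','s33.png');cv2.imwrite('pics/s33.png',cv2.resize(d['pixels'][140:270,220:380],None,fx=4.5,fy=4.5,interpolation=cv2.INTER_CUBIC))
```

```text
plate z 0.2821535242020675
pos [0.5543 0.0451 0.2958] yaw 1.4573 t 20.0 tilt [ 0.072  -0.0032 -0.9974] F [ 0.34 -0.33 -0.21] open 0.0597 dist/row 0.0261 spin/row -0.0004
[-26.    0.1   1.9] -0.0004
[-26.    0.1   1.9] -0.0004
[-26.    0.1   1.9] -0.0004
[-26.    0.1   1.9] -0.0004
[0.0017 0.0004]
```

View pics/w33.png

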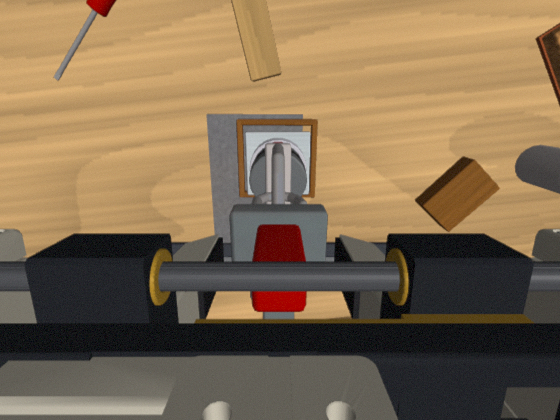

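View pics/s33.png

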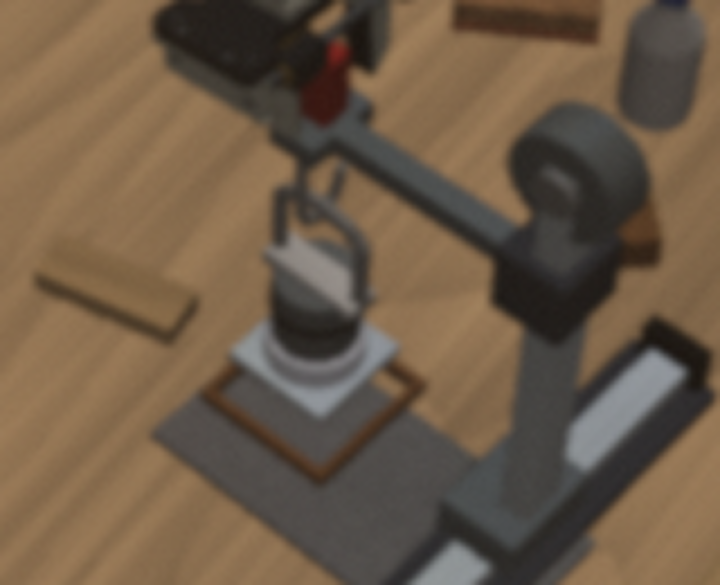

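The fingers are open and the grip stands free at (280,268). The trimmer hangs level above the tray. I'll retreat straight up.

Call:
{"method": "send_rows", "body": {"motion": [{"hand": 0.3, "slide": [-22, 0, 1.6], "spin": 0}, {"hand": 0.3, "slide": [-26, 0, 1.9], "spin": 0}, {"hand": 0.3, "slide": [-26, 0, 1.9], "spin": 0}, {"hand": 0.3, "slide": [-24, 0, 1.8], "spin": 0}]}}

```text
time: 20.45
tool_pos: [0.5529, 0.0447, 0.393]
tool_rot: [0.072, 1.508, -0.041]
contact_force: [-0.1, -0.1, -0.5]
opening: 0.0601
```

Run:
```python
from tr import *
for i in range(16):
    d=shot('wrist','w34.png');P=cloud(d)
    if i%5==0:
        m=(P[...,2]>.045)&(P[...,2]<.075)&(abs(P[...,0]-.53)<.05)&(abs(P[...,1]-.045)<.06)
        print(np.array([st(p) for p in P[m]]).min(0),np.array([st(p) for p in P[m]]).max(0),np.median(P[m][:,2]))
plan([.5544,.0451,.40],1.459,4)
d=shot('top','t34.png');cv2.imwrite('pics/t34.png',cv2.resize(d['pixels'][125:260,180:350],None,fx=4,fy=4))
d=shot('scene','s34.png');cv2.imwrite('pics/s34.png',cv2.resize(d['pixels'][140:270,220:380],None,fx=4.5,fy=4.5,interpolation=cv2.INTER_CUBIC))
```

```text
[-0.0418 -0.0394] [0.0247 0.0405] 0.05616578550215379
[-0.0425 -0.0394] [0.0251 0.0404] 0.056131971225098776
[-0.0425 -0.0395] [0.0249 0.0403] 0.05617405131718772
[-0.0419 -0.0394] [0.0244 0.0404] 0.05623468971096368
pos [0.553  0.0447 0.3918] yaw 1.4572 t 21.25 tilt [ 0.0623 -0.0026 -0.9981] F [-0.17 -0.33 -0.19] open 0.0596 dist/row 0.0021 spin/row -0.0004
[-2.   0.1  0.5] -0.0004
[-2.   0.1  0.5] -0.0004
[-2.   0.1  0.5] -0.0004
[-2.   0.1  0.5] -0.0004
```

View pics/w34.png

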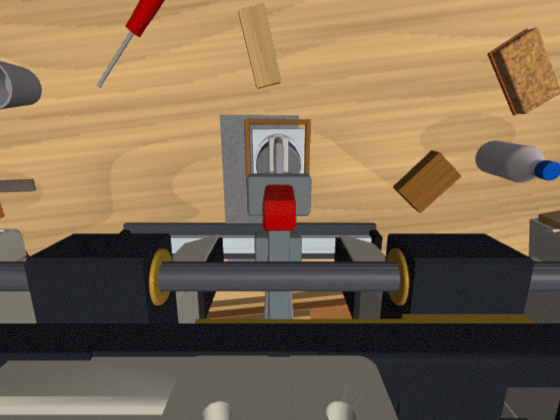

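View pics/s34.png

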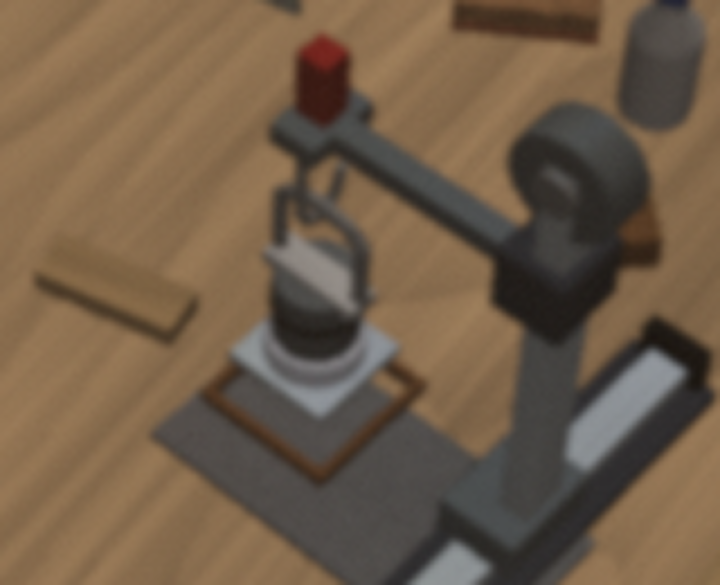

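The trimmer hangs still: the foot's top face is steady at z = 0.056, so its underside is about 40 mm above the tray floor. Nothing is touched.

```bash
python3 -c "
from cell import job
print(job.hand_in())"
```

```text
the job is handed in; nothing more can be done
None
```

I stood the trimmer in the tray and let go of it. I then pulled the hook down about 76 mm beside it, slid it under the loop and eased it up to its stop. The trimmer now hangs freely from the hook, and I handed the job in at about 21 s; the hand-in gives no verdict.

**Last checks:**
- **Hook:** it met its top stop before I let go. The arm plate measured 0.282 m against a nominal 0.283 m, so the hook is up to within about 1 mm.
- **Trimmer:** its foot is about 40 mm above the tray floor and level. It was within 1 mm of the tray's middle across the hook's path and steady for 0.75 s. Its far edge was hidden, so I checked the other direction on the near edge only, to about 2 mm.
- **Robot:** the fingers are open, clear above the grip, with no contact force.
- **Other things on the bench:** those that show in the last wrist picture look undisturbed, but I did not measure them again.

**What went wrong on the way:**
- **First grasp:** it came away empty because I lifted before the fingers had closed. The trimmer stayed standing and I grasped it again.
- **Tool lean:** the tool slowly crept to a lean of about 0.07 rad, which the moves could not correct. It did no visible harm.
- **Hook while sliding:** it crept up about 5 mm, so I pushed it back down before going under the loop.

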